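Transfer a row of sample containers to the other rack in reverse order

TASK

Move the four capped containers from the full rack with the dark grey cups into the empty compartment rack, one to a compartment, in reverse order: the one that stood nearest the robot goes into the farthest compartment, the next into the one before it, and so on. Set each one down upright on the compartment's floor without dropping it or tipping any over, and leave the two glass bottles at the sides where they are.

Things in the scene. Friction and masses are not known exactly. Their poses are not given: they have to be found in the camera images.
- vial_tall: Tall slim round bottle, 84 mm high: body 28 mm in diameter up to 62 mm, shoulder to 68 mm, cap 25 mm in diameter from 68 to 84 mm. 60 g. Easy to grip across the body at about 52 mm above its origin. White plastic with a blue screw cap like the others. Loose; origin: centre of its underside, z up along its axis.
- vial_jar: Squat round jar, 52 mm high: body 36 mm in diameter, wide cap 38 mm in diameter from 36 to 52 mm. 80 g. Easy to grip about 36 mm above its origin. White plastic with a blue screw cap like the others. Loose; origin: centre of its underside, z up along its axis.
- vial_square: Square bottle, 66 mm high: body 32 x 32 mm and 50 mm high, round cap 24 mm in diameter from 50 to 66 mm. 70 g. Its x and y axes are square to its flat sides, and at the start within 0.2 rad of those of rack_a. Easy to grip across the flats about 40 mm above its origin. White plastic with a blue screw cap like the others. Loose; origin: centre of its underside, z up along its axis.
- vial_flask: Conical flask, 72 mm high: base 36 mm in diameter up to 10 mm, tapering to a neck 18 mm in diameter at 44 mm, cap 22 mm in diameter from 56 to 72 mm. 70 g. Easy to grip by the cap, about 64 mm above its origin. White plastic with a blue screw cap like the others. Loose; origin: centre of its underside, z up along its axis.
- rack_a: The full rack: fixed aluminium strip 260 x 64 mm, 4 mm thick, with a 12 mm high lip at each end, carrying four separate dark grey cups in a row (60 mm apart). Origin: centre of its underside, on the bench. x runs along the row, away from the robot (within 0.3 rad of straight ahead); the cups' centres are at x = -90 (nearest the robot), -30, 30 and 90 mm, y = 0. It stands to the left or to the right, the other rack opposite.
- rack_b: The empty rack: fixed one-piece tray 252 x 64 mm, aluminium floor and dark walls, with four compartments in a row, each about 56 x 56 mm inside. Floor 5 mm thick, walls 4 mm thick, their tops 16 mm above the bench. Origin: centre of its underside, on the bench. x runs along the row, away from the robot (within 0.3 rad of straight ahead); the compartments' centres are at x = -90 (nearest the robot), -30, 30 and 90 mm, y = 0.
- cup_tall: Fixed dark grey square cup, 58 x 58 mm outside, 14 mm high, walls and floor 3 mm (52 mm square inside), one of four side by side on the strip rack_a. It is the one in which the tall slim bottle stands at the start, and it stays there, so it marks where that container came from. Origin: centre of its underside; z up, axes parallel to those of rack_a. Its inner floor is 3 mm above the origin.
- cup_jar: Fixed dark grey square cup, 58 x 58 mm outside, 14 mm high, walls and floor 3 mm (52 mm square inside), one of four side by side on the strip rack_a. It is the one in which the squat jar stands at the start, and it stays there, so it marks where that container came from. Origin: centre of its underside; z up, axes parallel to those of rack_a. Its inner floor is 3 mm above the origin.
- cup_square: Fixed dark grey square cup, 58 x 58 mm outside, 14 mm high, walls and floor 3 mm (52 mm square inside), one of four side by side on the strip rack_a. It is the one in which the square bottle stands at the start, and it stays there, so it marks where that container came from. Origin: centre of its underside; z up, axes parallel to those of rack_a. Its inner floor is 3 mm above the origin.
- cup_flask: Fixed dark grey square cup, 58 x 58 mm outside, 14 mm high, walls and floor 3 mm (52 mm square inside), one of four side by side on the strip rack_a. It is the one in which the conical flask stands at the start, and it stays there, so it marks where that container came from. Origin: centre of its underside; z up, axes parallel to those of rack_a. Its inner floor is 3 mm above the origin.
- amber: Bystander: small amber glass bottle with blue cap, 52 mm in diameter, 90 mm high, standing loose beyond the left-hand rack. Origin: centre of its underside. Not to be disturbed.
- reagent: Bystander: clear glass bottle with blue cap, 72 mm in diameter, 130 mm high, standing loose beyond the right-hand rack. Origin: centre of its underside. Not to be disturbed.
Things that resemble listed ones, but are neither listed nor needed, are in the scene too. What is shaped like the vial_tall but green is not meant. Leave any turquoise look-alike of the cup_flask alone.

How it is judged:
By the outcome, as a careful person would: the job done as asked, in the order asked, and still so for the second after the job is handed in, with the robot touching nothing.
It also fails if it takes over 115 s, if anything falls off the work surface, if the arm or the gripper's body presses on something with over 40 N, if the wrist force passes 120 N, or if a joint passes its speed limit or range.

ROBOT

A 6-joint arm with a two-finger parallel gripper is mounted at the origin on the work surface. World frame = base frame: x ahead of the robot, y to its left, z up, the work surface at z = 0. Lengths are in m, angles in rad, forces in N, time in s.
With the tool pointing down it reaches from about 0.4 to 0.925 m from the base axis. Payload 3.4 kg.
Tool frame: the origin (TCP) lies on the front face of the gripper's body, between the roots of the fingers; the fingertips stand 73 mm ahead of it and the grasp point (between the pads) lies 54 mm ahead of it; z points along the fingers, y is the direction in which the jaws open and shut (so a half turn about z gives the same grasp; the last joint's range is limited). The gripper opens to 85 mm and grips with 20 to 120 N. Pads are 22 mm wide; open, the fingers measure 114 mm over their backs; the gripper's body (76 mm by 85 mm) begins 54 mm behind the grasp point. The pads swing forward as they close: fully open they stand 13 mm farther back than shut.
Start: joints at [-1.226, 0.307, 1.506, -0, 1.328, -0.073], TCP at [0.233, -0.526, 0.304] pointing down, gripper open.
Joint ranges: [-3.12, 3.12], [-1.05, 2.28], [0.14, 2.33], [-1.42, 4.57], [0.1, 2.73], [-2.68, 2.68]. Speed limits (rad/s): [2.57, 2.57, 3.14, 3.14, 3.14, 3.14].

INTERFACE

Orientations are given as a rotation vector (axis times angle).
In Python, from plant import bot, eyes, nets gives the robot as it stands.
- The arm moves only by the tool carry_out, never from a script. Its argument "rows" is a list of rows, each an object of numbers: "ax", "ay", "az": the turn, a rotation vector about the tool's x, y, z in rad; "x", "y", "z": the shift along the tool's x, y, z in m; "claw": the opening, from -1 (shut) to 1 (fully open). In form: [{"ax": .., "ay": .., "az": .., "x": .., "y": .., "z": .., "claw": ..}, ...]. A call has 1 to 12 rows; each row shifts and turns the commanded pose from where the row before left it, along the tool's axes as they then stand; what a row does not reach is not made up. A row lasts 1/8 s, in which the tool goes at most 62.5 mm and 10.7 degrees, less where a joint would pass 70% of its speed; a pose out of reach is approached as far as the arm can. A call with a gripper value outside its range is refused whole. The fingers move at their own pace and stop on an object; the grip force is fixed at half the most. Time passes only in rows, so rows that do not move let the fingers close. It gives the time, the measured TCP pose, the force and the opening at its end, in the units of the state.
- bot.get_obs(): the state, without advancing time (a new reading comes with each control period).
- eyes.get_image(name): name is "scene" or "top" or "wrist"; returns the picture (480x640x3 uint8, blue, green, red); there is no depth.
- eyes.get_calibration(name): a dict with "camera_matrix" (3x3 intrinsics, pixels), "R" (3x3) and "t" (3): a world point X has camera coordinates R X + t. Camera axes: x right, y down, z forward; pixel columns grow to the right and rows downward; lengths in m; the calibration is good to about 2 mm. A picture is of the moment at which its call begins: read the wrist's pose just before it. get_calibration takes no time and is no camera call; for the wrist camera it gives the pose at the moment of the call.
- bot.hand_in(): hands the job in, once; it reports no verdict.
Trained networks look in the newest picture that a camera, given by its name, has taken for a name from the list of things; names that differ only in an ending like _2 or _b are one class to them, and where a whole thing is asked for, a point or a joint stands for the part that bears it (a point fixed in the world has none). Each returns a list of dicts, best first, with "score" (0 to 1); they miss things now and then, are a little off and sometimes report something else, mostly with a low value. They report only what shows in the picture. A call takes as long as a camera call. They do not tell look-alikes from the thing itself.
- nets.find_in(camera, thing): "bbox" ([left, top, right, bottom] in pixels, round what is visible of it).
- nets.cut_out(camera, thing): "mask" (480x640 bool, what is visible of it) and "bbox" ([left, top, right, bottom] in pixels, round what is visible of it).
- nets.spot_point(camera, thing): "xy" ([column, row] in pixels: a listed point, or the origin of a listed thing).
The state is a dict: "clock": time; "q": joint angles; "joint_velocities": joint speeds; "tau": joint torques, N m; "ee_pos": TCP position; "tcp_rot": TCP orientation; "contact_force": force on the tool from outside, world axes, zero at the start; "moment": the same for the moment, N m; "grip_width": finger opening in m.
Only numpy, scipy, OpenCV 4.12 (cv2) and the standard library are available. Lean on these libraries where they do the work, as an engineer would, in place of code of your own. Each camera call takes 0.05 s, during which the arm holds its last target.

## Working session

There is one attempt and no reset: what is moved stays moved. The work goes in short steps, Python scripts to look and compute and a tool call to move; the robot and the scene stay as the last step left them, time stands still between calls to the robot, and variables do not carry over. Pictures are saved under pics/ and viewed, and the job is handed in when it is done.

Besides the shell and the picture viewer there is one more tool, called as a command line: name --argument value ..., lists and objects as JSON in quotes. carry_out: Moves the arm, as the interface text tells. Its arguments: {"type":"object","properties":{"rows":{"type":"array","items":{"type":"object","properties":{"ax":{"type":"number"},"ay":{"type":"number"},"az":{"type":"number"},"x":{"type":"number"},"y":{"type":"number"},"z":{"type":"number"},"claw":{"type":"number"}}}}},"required":["rows"]}

```bash
mkdir -p pics; ls; python3 - <<'E'
from plant import bot, eyes, nets
import cv2,numpy as np
o=bot.get_obs();print({k:np.round(v,4) for k,v in o.items()})
for n in("scene","top","wrist"):
    im=eyes.get_image(n);cv2.imwrite(f"pics/{n}0.png",im)
    c=eyes.get_calibration(n);print(n,np.round(c["camera_matrix"],1).tolist(),np.round(c["R"],3).tolist(),np.round(c["t"],3))
E
```

```text
pics
{'clock': np.float64(0.0), 'q': array([-1.2265,  0.3076,  1.5077, -0.    ,  1.3284, -0.0735]), 'joint_velocities': array([ 0.0001, -0.0004, -0.0011,  0.001 , -0.0008,  0.0009]), 'tau': array([ 1.40000e-03, -4.57548e+01, -2.51912e+01, -3.00000e-04,
        1.33000e-02, -0.00000e+00]), 'ee_pos': array([ 0.2331, -0.525 ,  0.303 ]), 'tcp_rot': array([-3.0713e+00, -6.5110e-01,  5.0000e-04]), 'contact_force': array([0.7307, 0.1682, 0.4443]), 'moment': array([0.0302, 0.0178, 0.0195]), 'grip_width': np.float64(0.0852)}
scene [[496.2, 0.0, 304.5], [0.0, 496.2, 241.5], [0.0, 0.0, 1.0]] [[0.575, 0.818, 0.022], [0.619, -0.417, -0.665], [-0.535, 0.396, -0.746]] [-0.333 -0.316  1.516]
top [[493.0, 0.0, 320.4], [0.0, 493.0, 229.9], [0.0, 0.0, 1.0]] [[0.003, -1.0, -0.009], [-0.996, -0.002, -0.094], [0.094, 0.009, -0.995]] [-0.004  0.555  0.977]
wrist [[417.7, 0.0, 321.3], [0.0, 417.7, 232.5], [0.0, 0.0, 1.0]] [[0.406, -0.914, -0.002], [-0.883, -0.393, 0.258], [-0.237, -0.103, -0.966]] [-0.574 -0.034  0.379]
```

View pics/top0.png

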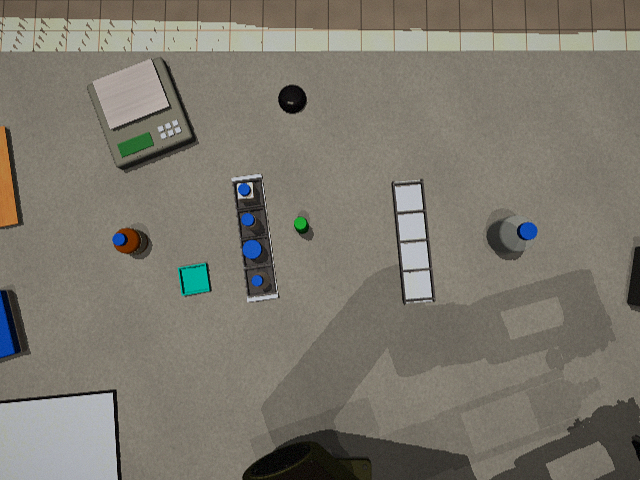

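View pics/scene0.png

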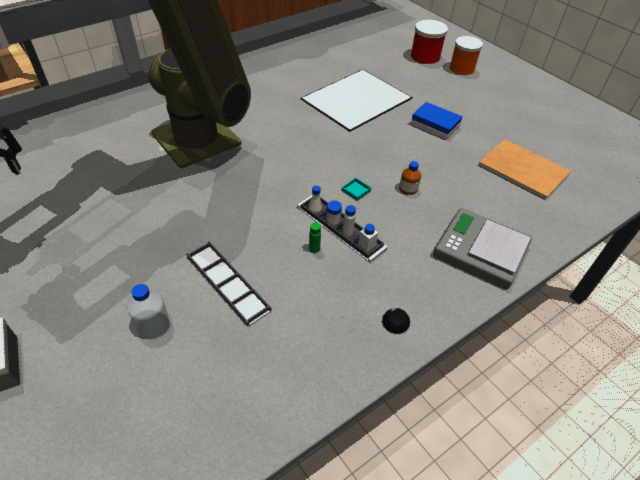

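View pics/wrist0.png

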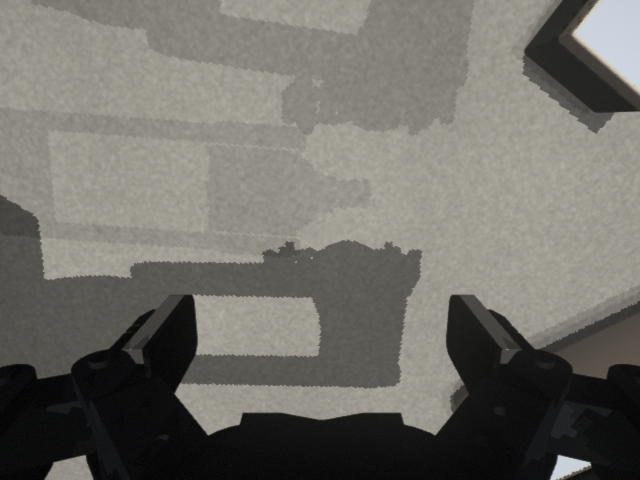

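The full rack is on the left (top picture: flask ≈(257,281), jar (252,250), tall (249,220), square (245,190), nearest to farthest). The empty tray is on the right, around (412,240). The green bottle at (301,224) and the turquoise cup at (195,280) are look-alikes and stay untouched.

```bash
cat > h.py <<'E'
from plant import bot, eyes, nets
import cv2,numpy as np
from scipy.spatial.transform import Rotation as Ro
def unproj(c,px,z):
    K,R,t=[np.array(c[k]) for k in("camera_matrix","R","t")]
    d=R.T@np.linalg.inv(K)@np.array([px[0],px[1],1.]);C=-R.T@t
    return C+d*(z-C[2])/d[2]
def proj(c,X):
    K,R,t=[np.array(c[k]) for k in("camera_matrix","R","t")]
    p=K@(R@np.asarray(X)+t);return p[:2]/p[2]
E
python3 - <<'E'
from h import *
im=eyes.get_image("top");c=eyes.get_calibration("top")
cv2.imwrite("pics/topA.png",cv2.resize(im[165:310,220:320],None,fx=4,fy=4,interpolation=cv2.INTER_CUBIC))
cv2.imwrite("pics/topB.png",cv2.resize(im[165:310,370:450],None,fx=4,fy=4,interpolation=cv2.INTER_CUBIC))
for n in ("vial_tall","vial_jar","vial_square","vial_flask","rack_a","rack_b","amber","reagent"):
    z=0
    for r in nets.spot_point("top",n)[:2]:
        print(n,np.round(r["xy"],1),round(r["score"],2),np.round(unproj(c,r["xy"],0.007 if n[0]=='v' else 0),4))
    for r in nets.find_in("top",n)[:2]: print("   ",np.round(r["bbox"],1),round(r["score"],2))
E
```

```text
vial_tall [254.1 221. ] 0.75 [0.575  0.1353 0.007 ]
vial_tall [255.7 249.2] 0.7 [0.5163 0.1311 0.007 ]
    [294.6 219.7 309.6 234. ] 0.67
    [241.3 212.2 260.8 226.9] 0.5
vial_jar [253.  251.1] 0.53 [0.5123 0.1367 0.007 ]
    [242.6 238.2 263.9 258.4] 0.55
vial_square [249.3 191.8] 0.78 [0.6364 0.1463 0.007 ]
    [239.1 184.3 255.9 203.5] 0.84
rack_a [254.8 239. ] 0.76 [0.538  0.1343 0.    ]
rack_a [412.7 240.8] 0.73 [ 0.5349 -0.1945  0.    ]
    [230.8 177.6 279.3 300.5] 0.86
    [391.  179.1 435.5 303.4] 0.57
rack_b [254.8 239. ] 0.76 [0.538  0.1343 0.    ]
rack_b [412.7 240.8] 0.73 [ 0.5349 -0.1945  0.    ]
    [230.8 177.6 279.3 300.5] 0.86
    [391.  179.1 435.5 303.4] 0.57
amber [135.9 240.4] 0.94 [0.5345 0.3831 0.    ]
amber [257.  236.6] 0.2 [0.543  0.1298 0.    ]
    [110.5 227.1 147.5 253.5] 0.72
reagent [499.2 235.2] 0.96 [ 0.5469 -0.3743  0.    ]
    [484.8 217.3 535.6 252.1] 0.62
```

View pics/topA.png

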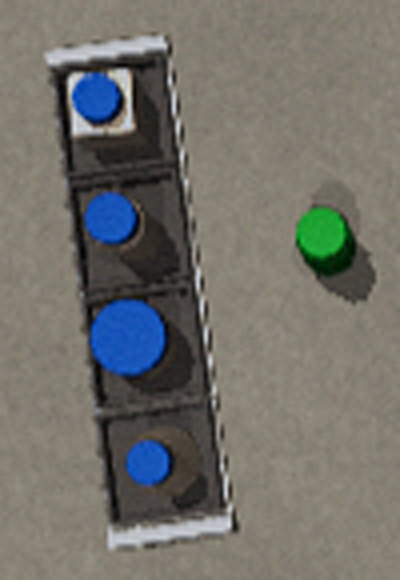

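View pics/topB.png

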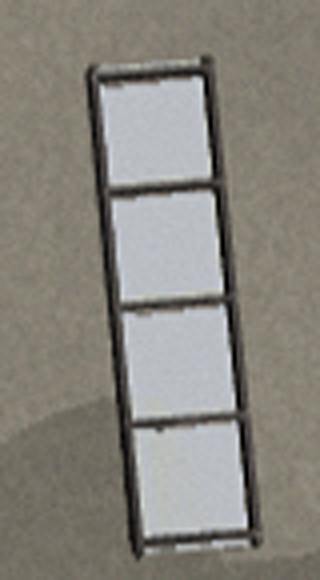

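```bash
cat > m.py <<'E'
from h import *
im=eyes.get_image("top");c=eyes.get_calibration("top")
hsv=cv2.cvtColor(im,cv2.COLOR_BGR2HSV)
m=((hsv[...,0]>100)&(hsv[...,0]<125)&(hsv[...,1]>140)&(hsv[...,2]>70)).astype(np.uint8)
n,l,s,ce=cv2.connectedComponentsWithStats(m)
for i in range(1,n):
    if s[i,4]>40 and 160<ce[i][1]<310 and 220<ce[i][0]<450:
        print("cap",np.round(ce[i],1),s[i].tolist(),[ (h,np.round(unproj(c,ce[i],h+.004)[:2],4).tolist()) for h in(.084,.052,.066,.072)])
for nm,z,off,P in(("A",.016,(220,165),[(48,58),(165,42),(232,530),(110,548)]),("B",.016,(370,165),[(92,70),(212,60),(258,545),(135,555)])):
    W=np.array([unproj(c,(p[0]/4+off[0]-.4,p[1]/4+off[1]-.4),z) for p in P])
    d=(W[0]+W[1]-W[2]-W[3])/2
    print(nm,"centre",W.mean(0).round(4),"len",np.linalg.norm(d).round(4),"wid",np.linalg.norm(W[0]-W[1]).round(4),np.linalg.norm(W[2]-W[3]).round(4),"yaw",np.arctan2(d[1],d[0]).round(4))
o=bot.get_obs();print(o["ee_pos"].round(4),Ro.from_rotvec(o["tcp_rot"]).as_matrix().round(3).tolist())
cw=eyes.get_calibration("wrist");R=np.array(cw["R"]);C=-R.T@cw["t"];T=Ro.from_rotvec(o["tcp_rot"]).as_matrix()
print("cam in tool",(T.T@(C-o["ee_pos"])).round(3),(T.T@R.T).round(3).tolist())
E
python3 m.py
```

```text
cap [243.6 188.9] [238, 183, 12, 13, 108] [(0.084, [0.628, 0.1449]), (0.052, [0.6337, 0.1503]), (0.066, [0.6312, 0.1479]), (0.072, [0.6301, 0.1469])]
cap [247.1 219.1] [241, 213, 13, 13, 132] [(0.084, [0.5695, 0.1371]), (0.052, [0.5732, 0.1422]), (0.066, [0.5716, 0.1399]), (0.072, [0.5709, 0.139])]
cap [251.5 248.9] [242, 240, 20, 19, 288] [(0.084, [0.5124, 0.1278]), (0.052, [0.5142, 0.1325]), (0.066, [0.5134, 0.1304]), (0.072, [0.5131, 0.1295])]
cap [256.5 280.1] [251, 275, 12, 11, 97] [(0.084, [0.4532, 0.1173]), (0.052, [0.453, 0.1217]), (0.066, [0.4531, 0.1197]), (0.072, [0.4531, 0.1189])]
A centre [0.5398 0.1333 0.016 ] len 0.2545 wid 0.0613 0.0625 yaw 0.146
B centre [ 0.5338 -0.1925  0.016 ] len 0.2495 wid 0.0623 0.0624 yaw 0.0761
[ 0.2333 -0.5255  0.3039] [[0.914, 0.406, 0.0], [0.406, -0.914, -0.0], [0.0, 0.0, -1.0]]
cam in tool [ 0.065 -0.    -0.07 ] [[0.0, -0.966, -0.258], [1.0, 0.0, 0.0], [0.0, -0.258, 0.966]]
```

carry_out --rows '[{"az": 0.171, "claw": 1}, {"az": 0.171, "claw": 1}, {"x": 0.0368, "y": -0.0343, "claw": 1}, {"x": 0.0368, "y": -0.0343, "claw": 1}, {"x": 0.0368, "y": -0.0343, "claw": 1}, {"x": 0.0368, "y": -0.0343, "claw": 1}, {"x": 0.0368, "y": -0.0343, "claw": 1}, {"x": 0.0368, "y": -0.0343, "claw": 1}, {"x": 0.0368, "y": -0.0343, "claw": 1}, {"x": 0.0368, "y": -0.0343, "claw": 1}, {"x": 0.0368, "y": -0.0343, "claw": 1}, {"claw": 1}]'

```text
validation failed for argument at $.ro...
```

```bash
python3 - <<'E'
from h import *
o=bot.get_obs();print(o["clock"],o["ee_pos"].round(4),o["tcp_rot"].round(4))
c=eyes.get_calibration("wrist");im=eyes.get_image("wrist");cv2.imwrite("pics/wB.png",im)
np.savez("wB.npz",**{k:np.array(v) for k,v in c.items() if k in("camera_matrix","R","t")})
E
```

```text
1.05 [ 0.2333 -0.5255  0.3039] [3.0733 0.6515 0.    ]
```

View pics/wB.png

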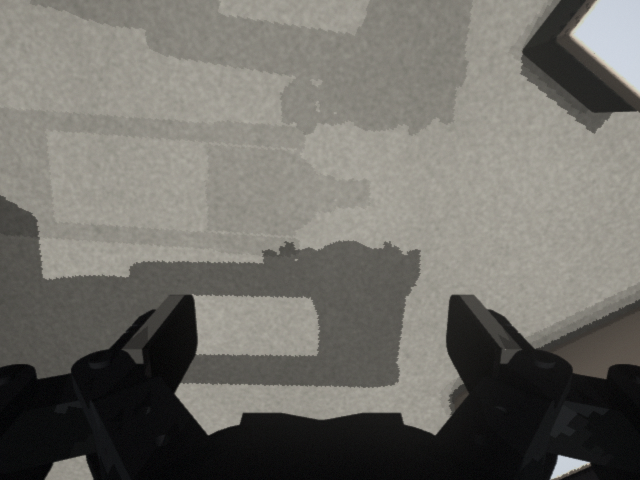

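The call was refused, probably because rows need every field, and the arm hasn't moved. I'll resend with full rows.

carry_out --rows '[{"ax": 0, "ay": 0, "az": 0.171, "x": 0, "y": 0, "z": 0, "claw": 1}, {"ax": 0, "ay": 0, "az": 0.171, "x": 0, "y": 0, "z": 0, "claw": 1}, {"ax": 0, "ay": 0, "az": 0, "x": 0.0368, "y": -0.0343, "z": 0, "claw": 1}, {"ax": 0, "ay": 0, "az": 0, "x": 0.0368, "y": -0.0343, "z": 0, "claw": 1}, {"ax": 0, "ay": 0, "az": 0, "x": 0.0368, "y": -0.0343, "z": 0, "claw": 1}, {"ax": 0, "ay": 0, "az": 0, "x": 0.0368, "y": -0.0343, "z": 0, "claw": 1}, {"ax": 0, "ay": 0, "az": 0, "x": 0.0368, "y": -0.0343, "z": 0, "claw": 1}, {"ax": 0, "ay": 0, "az": 0, "x": 0.0368, "y": -0.0343, "z": 0, "claw": 1}, {"ax": 0, "ay": 0, "az": 0, "x": 0.0368, "y": -0.0343, "z": 0, "claw": 1}, {"ax": 0, "ay": 0, "az": 0, "x": 0.0368, "y": -0.0343, "z": 0, "claw": 1}, {"ax": 0, "ay": 0, "az": 0, "x": 0.0368, "y": -0.0343, "z": 0, "claw": 1}, {"ax": 0, "ay": 0, "az": 0, "x": 0, "y": 0, "z": 0, "claw": 1}]'

```text
clock: 2.6
ee_pos: [0.5424, -0.19, 0.3038]
tcp_rot: [-3.138, -0.126, -0.002]
contact_force: [-0.3, -0.6, 0.3]
grip_width: 0.0855
```

```bash
python3 - <<'E'
from h import *
o=bot.get_obs();print(o["clock"],o["ee_pos"].round(4),o["tcp_rot"].round(4))
c=eyes.get_calibration("wrist");im=eyes.get_image("wrist");cv2.imwrite("pics/wB2.png",im)
np.savez("wB.npz",**{k:np.array(v) for k,v in c.items() if k in("camera_matrix","R","t")})
E
```

```text
2.6 [ 0.5424 -0.19    0.3038] [-3.1384e+00 -1.2630e-01 -1.9000e-03]
```

View pics/wB2.png

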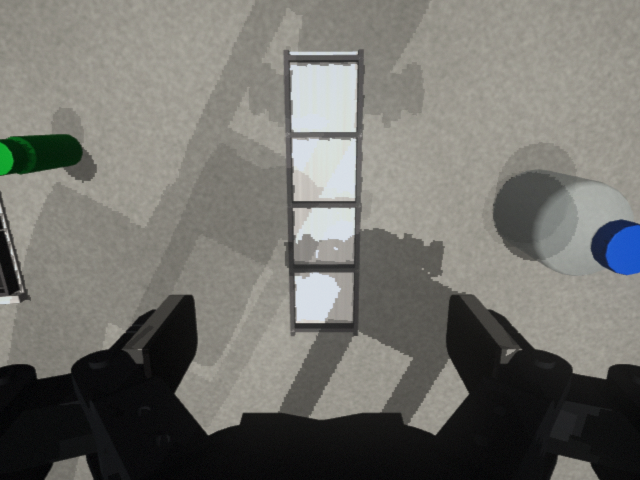

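The tray shows from (285,52)/(363,51) at the far end to (291,334)/(357,333) at the near end, and it's empty.

```bash
python3 - <<'E'
from h import *
c=np.load("wB.npz")
W=np.array([unproj(c,p,.016) for p in[(285,51.5),(363.5,51),(357.5,332),(291,333)]])
d=(W[0]+W[1]-W[2]-W[3])/2
print("centre",W.mean(0).round(4),np.linalg.norm(d).round(4),np.linalg.norm(W[0]-W[1]).round(4),np.linalg.norm(W[2]-W[3]).round(4),"yaw",np.arctan2(d[1],d[0]).round(4))
im=cv2.imread("pics/wB2.png")
a=np.arctan2(d[1],d[0]);u=np.array([np.cos(a),np.sin(a)]);v=np.array([-u[1],u[0]]);ctr=W.mean(0)[:2]
for x in(-.126,-.06,0,.06,.126):
  p=[tuple(int(round(q)) for q in proj(c,[*(ctr+x*u+s*.032*v),.016])) for s in(-1,1)]
  cv2.line(im,*p,(0,0,255),1)
cv2.imwrite("pics/chk.png",cv2.resize(im[30:350,250:400],None,fx=1.8,fy=1.8))
E
```

```text
centre [ 0.5381 -0.1926  0.016 ] 0.2474 0.0625 0.0631 yaw 0.0825
```

View pics/chk.png

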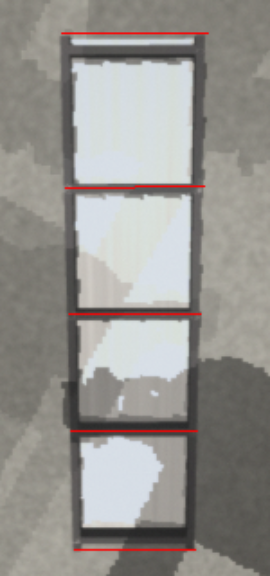

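carry_out --rows '[{"ax": 0, "ay": 0, "az": 0, "x": 0.0039, "y": -0.0538, "z": 0, "claw": 1}, {"ax": 0, "ay": 0, "az": 0, "x": 0.0039, "y": -0.0538, "z": 0, "claw": 1}, {"ax": 0, "ay": 0, "az": 0, "x": 0.0039, "y": -0.0538, "z": 0, "claw": 1}, {"ax": 0, "ay": 0, "az": 0, "x": 0.0039, "y": -0.0538, "z": 0, "claw": 1}, {"ax": 0, "ay": 0, "az": 0, "x": 0.0039, "y": -0.0538, "z": 0, "claw": 1}, {"ax": 0, "ay": 0, "az": 0, "x": 0.0039, "y": -0.0538, "z": 0, "claw": 1}, {"ax": 0, "ay": 0, "az": -0.066, "x": 0, "y": 0, "z": 0, "claw": 1}, {"ax": 0, "ay": 0, "az": 0, "x": 0, "y": 0, "z": 0, "claw": 1}]'

```text
clock: 3.65
ee_pos: [0.5387, 0.1304, 0.3039]
tcp_rot: [3.133, 0.222, -0.001]
contact_force: [0.7, -1.4, -1.2]
grip_width: 0.0857
```

```bash
python3 - <<'E'
from h import *
o=bot.get_obs();print(o["clock"],o["ee_pos"].round(4),o["tcp_rot"].round(4))
c=eyes.get_calibration("wrist");im=eyes.get_image("wrist");cv2.imwrite("pics/wA.png",im)
np.savez("wA.npz",**{k:np.array(v) for k,v in c.items() if k in("camera_matrix","R","t")})
cv2.imwrite("pics/wA_crop.png",cv2.resize(im[30:360,230:420],None,fx=1.8,fy=1.8,interpolation=cv2.INTER_CUBIC))
hsv=cv2.cvtColor(im,cv2.COLOR_BGR2HSV)
m=((hsv[...,0]>100)&(hsv[...,0]<125)&(hsv[...,1]>140)&(hsv[...,2]>70)).astype(np.uint8)
n,l,s,ce=cv2.connectedComponentsWithStats(m)
for i in range(1,n):
    if s[i,4]>60: print("cap",np.round(ce[i],1),s[i].tolist(),[ (h,np.round(unproj(c,ce[i],h+.003)[:2],4).tolist()) for h in(.084,.052,.066,.072)])
for n in("vial_tall","vial_jar","vial_square","vial_flask"):
  for r in nets.spot_point("wrist",n)[:2]: print(n,np.round(r["xy"]),round(r["score"],2),unproj(c,r["xy"],.007).round(4))
E
```

```text
3.65 [0.5387 0.1304 0.3039] [ 3.133e+00  2.217e-01 -7.000e-04]
cap [314.5  73.8] [298, 56, 34, 36, 938] [(0.084, [0.6318, 0.1482]), (0.052, [0.6349, 0.1491]), (0.066, [0.6336, 0.1487]), (0.072, [0.633, 0.1485])]
cap [317.9 169.4] [300, 151, 37, 37, 1027] [(0.084, [0.5712, 0.1375]), (0.052, [0.5676, 0.1372]), (0.066, [0.5692, 0.1373]), (0.072, [0.5699, 0.1374])]
cap [314.1 234. ] [290, 210, 48, 49, 1793] [(0.084, [0.5254, 0.1338]), (0.052, [0.5167, 0.1331]), (0.066, [0.5205, 0.1334]), (0.072, [0.5221, 0.1335])]
cap [319.2 317.5] [307, 301, 27, 32, 612] [(0.084, [0.4614, 0.121]), (0.052, [0.4456, 0.1189]), (0.066, [0.4525, 0.1198]), (0.072, [0.4555, 0.1202])]
vial_tall [431. 180.] 0.8 [0.5674 0.0367 0.007 ]
vial_tall [314. 160.] 0.73 [0.5697 0.1416 0.007 ]
vial_jar [318. 222.] 0.9 [0.5155 0.1297 0.007 ]
vial_jar [321. 284.] 0.31 [0.4558 0.1192 0.007 ]
vial_square [318.  83.] 0.85 [0.633  0.1471 0.007 ]
vial_flask [319. 287.] 0.92 [0.4533 0.1202 0.007 ]
vial_flask [316.  84.] 0.28 [0.6321 0.1485 0.007 ]
```

View pics/wA_crop.png

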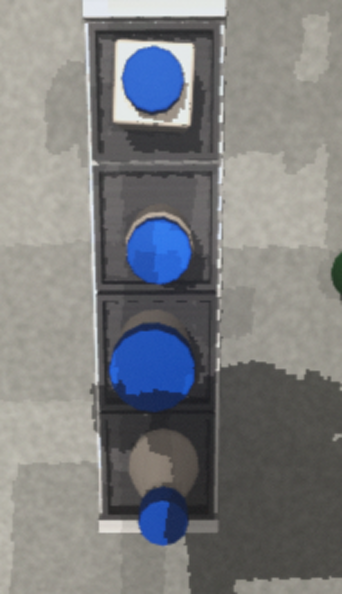

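Caps, left rack: square (314,74), tall (318,169), jar (314,234), flask (319,318). The green bottle is separate at about (431,180). Positions agree with the top camera to 2–3 mm. Starting with the flask, which goes to the farthest compartment.

carry_out --rows '[{"ax": 0, "ay": 0, "az": 0, "x": -0.043, "y": -0.0006, "z": 0, "claw": 1}, {"ax": 0, "ay": 0, "az": 0, "x": -0.043, "y": -0.0006, "z": 0, "claw": 1}, {"ax": 0, "ay": 0, "az": 0, "x": 0, "y": 0, "z": 0.05, "claw": 1}, {"ax": 0, "ay": 0, "az": 0, "x": 0, "y": 0, "z": 0.05, "claw": 1}, {"ax": 0, "ay": 0, "az": 0, "x": 0, "y": 0, "z": 0.05, "claw": 1}, {"ax": 0, "ay": 0, "az": 0, "x": 0, "y": 0, "z": 0.0, "claw": 1}]'

```text
clock: 4.65
ee_pos: [0.4511, 0.1189, 0.1512]
tcp_rot: [3.133, 0.22, -0.013]
contact_force: [-0.0, 0.3, 0.7]
grip_width: 0.0852
```

```bash
cat > see.py <<'E'
import sys
from h import *
o=bot.get_obs();print(o["clock"],o["ee_pos"].round(4),o["tcp_rot"].round(4),o["contact_force"].round(1),o["grip_width"].round(4))
cv2.imwrite(f"pics/{sys.argv[2]}.png",eyes.get_image(sys.argv[1]))
E
python3 see.py wrist f1
```

```text
Traceback (most recent call last):
  File "see.py", line 3, in <module>
    o=bot.get_obs();print(o["clock"],o["ee_pos"].round(4),o["tcp_rot"].round(4),o["contact_force"].round(1),o["grip_width"].round(4))
                                                                                                            ^^^^^^^^^^^^^^^^^^^^^
AttributeError: 'float' object has no attribute 'round'
```

```bash
sed -i 's/o\["grip_width"\].round(4)/round(float(o["grip_width"]),4)/' see.py
python3 see.py wrist f1
```

```text
4.65 [0.4511 0.1189 0.1512] [ 3.133   0.2202 -0.0135] [-0.   0.3  0.7] 0.0852
```

View pics/f1.png

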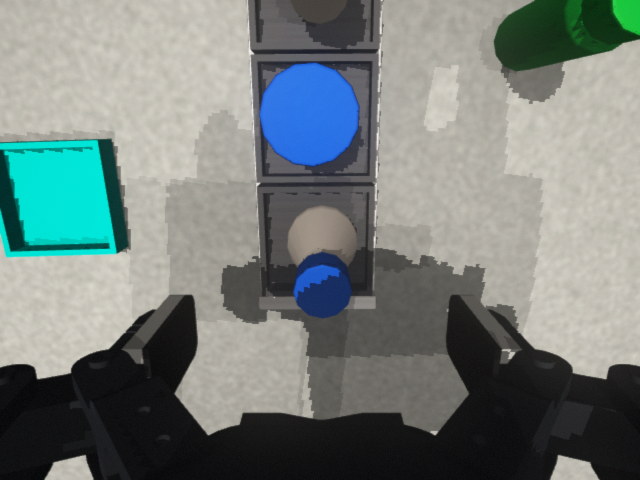

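```bash
python3 - <<'E'
from h import *
c=eyes.get_calibration("wrist")
for p in[(322,285),(322,290)]: print(unproj(c,p,.077).round(4))
o=bot.get_obs();print(o["q"].round(3),o["joint_velocities"].round(3),proj(c,[.4535,.1195,.079]).round())
E
```

```text
[0.4583 0.1201 0.077 ]
[0.4563 0.1198 0.077 ]
[ 0.167  0.341  1.921 -0.     0.884  1.598] [ 0.004 -0.041 -0.051 -0.001  0.005 -0.001] [322. 299.]
```

carry_out --rows '[{"ax": 0, "ay": 0, "az": 0, "x": 0.003, "y": 0, "z": 0.013, "claw": 1}, {"ax": 0, "ay": 0, "az": 0, "x": 0, "y": 0, "z": 0.013, "claw": 1}, {"ax": 0, "ay": 0, "az": 0, "x": 0, "y": 0, "z": 0, "claw": 1}]'

```text
clock: 5.08
ee_pos: [0.4565, 0.1204, 0.1276]
tcp_rot: [3.134, 0.222, -0.001]
contact_force: [-0.1, -0.3, 1.1]
grip_width: 0.0855
```

carry_out --rows '[{"ax": 0, "ay": 0, "az": 0, "x": 0, "y": 0, "z": 0.003, "claw": -1}, {"ax": 0, "ay": 0, "az": 0, "x": 0, "y": 0, "z": 0, "claw": -1}, {"ax": 0, "ay": 0, "az": 0, "x": 0, "y": 0, "z": 0, "claw": -1}, {"ax": 0, "ay": 0, "az": 0, "x": 0, "y": 0, "z": 0, "claw": -1}, {"ax": 0, "ay": 0, "az": 0, "x": 0, "y": 0, "z": 0, "claw": -1}, {"ax": 0, "ay": 0, "az": 0, "x": 0, "y": 0, "z": 0, "claw": -1}, {"ax": 0, "ay": 0, "az": 0, "x": 0, "y": 0, "z": 0, "claw": -1}, {"ax": 0, "ay": 0, "az": 0, "x": 0, "y": 0, "z": 0, "claw": -1}]'

```text
clock: 6.08
ee_pos: [0.457, 0.1204, 0.1252]
tcp_rot: [3.134, 0.223, 0.001]
contact_force: [0.4, -0.9, 5.2]
grip_width: 0.0202
```

carry_out --rows '[{"ax": 0, "ay": 0, "az": 0, "x": 0, "y": 0, "z": -0.01, "claw": -1}, {"ax": 0, "ay": 0, "az": 0, "x": 0, "y": 0, "z": -0.03, "claw": -1}, {"ax": 0, "ay": 0, "az": 0, "x": 0, "y": 0, "z": -0.05, "claw": -1}, {"ax": 0, "ay": 0, "az": 0, "x": 0, "y": 0, "z": -0.05, "claw": -1}, {"ax": 0, "ay": 0, "az": 0, "x": 0, "y": 0, "z": 0, "claw": -1}, {"ax": 0, "ay": 0, "az": 0, "x": 0, "y": 0, "z": 0, "claw": -1}]'

```text
clock: 6.82
ee_pos: [0.456, 0.1204, 0.2647]
tcp_rot: [-3.134, -0.223, 0.001]
contact_force: [-0.1, 0.3, -0.5]
grip_width: 0.02
```

```bash
python3 see.py wrist f2; python3 see.py scene f3
```

```text
6.825 [0.456  0.1204 0.2647] [-3.1336e+00 -2.2250e-01  8.0000e-04] [-0.1  0.3 -0.5] 0.02
6.875 [0.4556 0.1203 0.264 ] [ 3.1336  0.2226 -0.0037] [ 0.4  0.2 -0.7] 0.0199
```

View pics/f2.png

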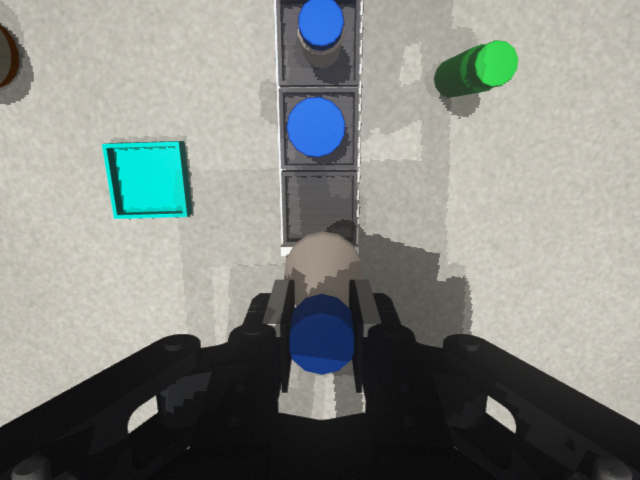

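View pics/f3.png

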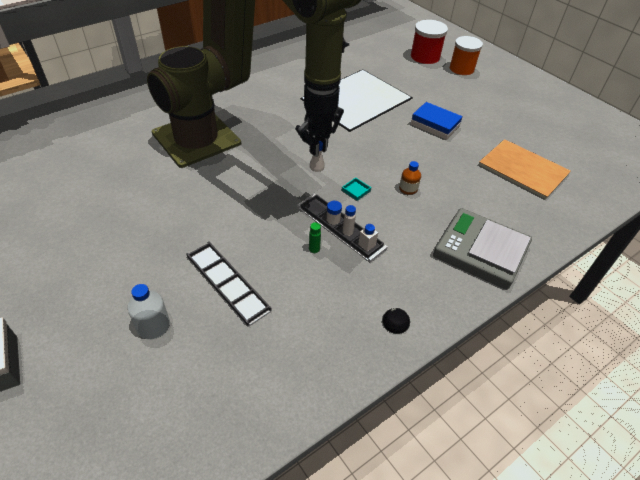

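carry_out --rows '[{"ax": 0, "ay": 0, "az": 0, "x": 0.0178, "y": 0.0467, "z": 0, "claw": -1}, {"ax": 0, "ay": 0, "az": 0, "x": 0.0178, "y": 0.0467, "z": 0, "claw": -1}, {"ax": 0, "ay": 0, "az": 0, "x": 0.0178, "y": 0.0467, "z": 0, "claw": -1}, {"ax": 0, "ay": 0, "az": 0, "x": 0.0178, "y": 0.0467, "z": 0, "claw": -1}, {"ax": 0, "ay": 0, "az": 0, "x": 0.0178, "y": 0.0467, "z": 0, "claw": -1}, {"ax": 0, "ay": 0, "az": 0, "x": 0.0178, "y": 0.0467, "z": 0, "claw": -1}, {"ax": 0, "ay": 0, "az": 0, "x": 0.0178, "y": 0.0467, "z": 0, "claw": -1}, {"ax": 0, "ay": 0, "az": 0.062, "x": 0, "y": 0, "z": 0, "claw": -1}, {"ax": 0, "ay": 0, "az": 0, "x": 0, "y": 0, "z": 0.05, "claw": -1}, {"ax": 0, "ay": 0, "az": 0, "x": 0, "y": 0, "z": 0, "claw": -1}, {"ax": 0, "ay": 0, "az": 0, "x": 0, "y": 0, "z": 0, "claw": -1}]'

```text
clock: 8.3
ee_pos: [0.6261, -0.1854, 0.2144]
tcp_rot: [-3.138, -0.126, 0.003]
contact_force: [0.7, -0.5, 0.8]
grip_width: 0.0198
```

```bash
python3 see.py wrist f4
```

```text
8.3 [ 0.6261 -0.1854  0.2144] [-3.1383e+00 -1.2560e-01  2.8000e-03] [ 0.7 -0.5  0.8] 0.0198
```

View pics/f4.png

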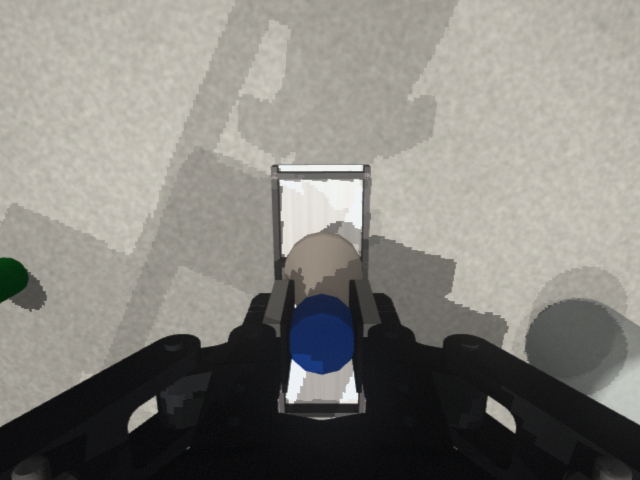

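```bash
python3 - <<'E'
from h import *
c=eyes.get_calibration("wrist")
for p in[(273,166),(370,166),(321,174),(283,409),(362,409)]: print(p,unproj(c,p,.016).round(4))
E
```

```text
(273, 166) [ 0.6617 -0.1515  0.016 ]
(370, 166) [ 0.6667 -0.2136  0.016 ]
(321, 174) [ 0.659  -0.1826  0.016 ]
(283, 409) [ 0.4805 -0.1682  0.016 ]
(362, 409) [ 0.4853 -0.2276  0.016 ]
```

carry_out --rows '[{"ax": 0, "ay": 0, "az": 0, "x": 0.001, "y": 0, "z": 0.03, "claw": -1}, {"ax": 0, "ay": 0, "az": 0, "x": 0, "y": 0, "z": 0.03, "claw": -1}, {"ax": 0, "ay": 0, "az": 0, "x": 0, "y": 0, "z": 0.02, "claw": -1}, {"ax": 0, "ay": 0, "az": 0, "x": 0, "y": 0, "z": 0.007, "claw": -1}, {"ax": 0, "ay": 0, "az": 0, "x": 0, "y": 0, "z": 0, "claw": -1}, {"ax": 0, "ay": 0, "az": 0, "x": 0, "y": 0, "z": 0, "claw": -1}, {"ax": 0, "ay": 0, "az": 0, "x": 0, "y": 0, "z": 0, "claw": -1}]'

```text
clock: 9.22
ee_pos: [0.6279, -0.1857, 0.1291]
tcp_rot: [3.138, 0.125, 0.003]
contact_force: [-0.3, -0.3, 0.6]
grip_width: 0.0199
```

carry_out --rows '[{"ax": 0, "ay": 0, "az": 0, "x": 0, "y": 0, "z": 0.003, "claw": -1}, {"ax": 0, "ay": 0, "az": 0, "x": 0, "y": 0, "z": 0.001, "claw": -1}, {"ax": 0, "ay": 0, "az": 0, "x": 0, "y": 0, "z": 0, "claw": -1}, {"ax": 0, "ay": 0, "az": 0, "x": 0, "y": 0, "z": 0, "claw": -1}]'

```text
clock: 9.72
ee_pos: [0.6272, -0.1855, 0.1238]
tcp_rot: [-3.139, -0.125, 0.0]
contact_force: [0.1, -0.4, -0.5]
grip_width: 0.0202
```

carry_out --rows '[{"ax": 0, "ay": 0, "az": 0, "x": 0, "y": 0, "z": 0.001, "claw": -1}, {"ax": 0, "ay": 0, "az": 0, "x": 0, "y": 0, "z": 0, "claw": -1}, {"ax": 0, "ay": 0, "az": 0, "x": 0, "y": 0, "z": 0, "claw": -1}]'

```text
clock: 10.1
ee_pos: [0.6275, -0.1856, 0.1233]
tcp_rot: [3.139, 0.125, 0.001]
contact_force: [-0.7, 0.4, 2.9]
grip_width: 0.0202
```

Light contact (2.9 N), so I'll release it and rise.

carry_out --rows '[{"ax": 0, "ay": 0, "az": 0, "x": 0, "y": 0, "z": 0, "claw": 0}, {"ax": 0, "ay": 0, "az": 0, "x": 0, "y": 0, "z": 0, "claw": 0.5}, {"ax": 0, "ay": 0, "az": 0, "x": 0, "y": 0, "z": 0, "claw": 1}, {"ax": 0, "ay": 0, "az": 0, "x": 0, "y": 0, "z": 0, "claw": 1}, {"ax": 0, "ay": 0, "az": 0, "x": 0, "y": 0, "z": 0, "claw": 1}, {"ax": 0, "ay": 0, "az": 0, "x": 0, "y": 0, "z": 0, "claw": 1}, {"ax": 0, "ay": 0, "az": 0, "x": 0, "y": 0, "z": -0.02, "claw": 1}, {"ax": 0, "ay": 0, "az": 0, "x": 0, "y": 0, "z": -0.05, "claw": 1}, {"ax": 0, "ay": 0, "az": 0, "x": 0, "y": 0, "z": -0.05, "claw": 1}, {"ax": 0, "ay": 0, "az": 0, "x": 0, "y": 0, "z": 0, "claw": 1}]'

```text
clock: 11.35
ee_pos: [0.6299, -0.1865, 0.2484]
tcp_rot: [3.135, 0.125, 0.016]
contact_force: [0.5, 0.8, 0.4]
grip_width: 0.0854
```

```bash
python3 see.py wrist f5; cat > go.py <<'E'
import sys
from h import *
# target x y z yaw -> tool-frame shifts (before turning)
o=bot.get_obs();T=Ro.from_rotvec(o["tcp_rot"]).as_matrix();a=np.arctan2(T[1,0],T[0,0])
x,y,z,ya=map(float,sys.argv[1:5]);d=np.array([x,y,z])-o["ee_pos"]
c,s=np.cos(a),np.sin(a)
print("t",o["clock"],"pos",o["ee_pos"].round(4),"yaw",a.round(4),"| tool dx %.4f dy %.4f dz %.4f az %.4f"%(d[0]*c+d[1]*s,d[0]*s-d[1]*c,-d[2],-(ya-a)),"f",o["contact_force"].round(1))
E
python3 go.py .515 .1325 .20 .142
```

```text
11.35 [ 0.6299 -0.1865  0.2484] [3.1349 0.1252 0.0156] [0.5 0.8 0.4] 0.0854
t 11.4 pos [ 0.6284 -0.1859  0.2457] yaw 0.0798 | tool dx -0.0877 dy -0.3264 dz 0.0457 az -0.0622 f [0.4 0.7 0.4]
```

View pics/f5.png

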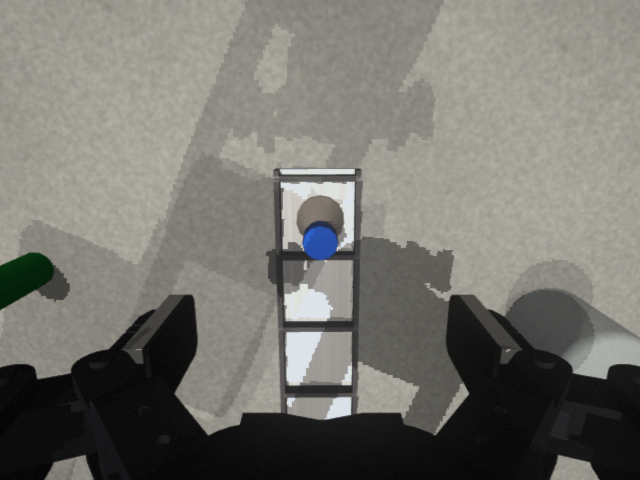

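The flask stands upright and centred in the far compartment, cap at (320,242). Next, the jar.

carry_out --rows '[{"ax": 0, "ay": 0, "az": 0, "x": -0.0125, "y": -0.0466, "z": 0, "claw": 1}, {"ax": 0, "ay": 0, "az": 0, "x": -0.0125, "y": -0.0466, "z": 0, "claw": 1}, {"ax": 0, "ay": 0, "az": 0, "x": -0.0125, "y": -0.0466, "z": 0, "claw": 1}, {"ax": 0, "ay": 0, "az": 0, "x": -0.0125, "y": -0.0466, "z": 0, "claw": 1}, {"ax": 0, "ay": 0, "az": 0, "x": -0.0125, "y": -0.0466, "z": 0, "claw": 1}, {"ax": 0, "ay": 0, "az": 0, "x": -0.0125, "y": -0.0466, "z": 0, "claw": 1}, {"ax": 0, "ay": 0, "az": 0, "x": -0.0125, "y": -0.0466, "z": 0, "claw": 1}, {"ax": 0, "ay": 0, "az": -0.062, "x": 0, "y": 0, "z": 0.02, "claw": 1}, {"ax": 0, "ay": 0, "az": 0, "x": 0, "y": 0, "z": 0.05, "claw": 1}, {"ax": 0, "ay": 0, "az": 0, "x": 0, "y": 0, "z": 0.025, "claw": 1}, {"ax": 0, "ay": 0, "az": 0, "x": 0, "y": 0, "z": 0, "claw": 1}, {"ax": 0, "ay": 0, "az": 0, "x": 0, "y": 0, "z": 0, "claw": 1}]'

```text
clock: 12.9
ee_pos: [0.5142, 0.1327, 0.1479]
tcp_rot: [3.134, 0.222, -0.0]
contact_force: [-0.4, 0.3, 0.2]
grip_width: 0.0852
```

```bash
python3 see.py wrist j1;python3 go.py .515 .1325 .099 .142
python3 - <<'E'
from h import *
c=eyes.get_calibration("wrist");im=cv2.imread("pics/j1.png")
hsv=cv2.cvtColor(im,cv2.COLOR_BGR2HSV)
m=((hsv[...,0]>100)&(hsv[...,0]<125)&(hsv[...,1]>140)&(hsv[...,2]>70)).astype(np.uint8)
n,l,s,ce=cv2.connectedComponentsWithStats(m)
for i in range(1,n):
    if s[i,4]>200: print(ce[i].round(),s[i],unproj(c,ce[i],.057).round(4),unproj(c,ce[i],.089).round(4))
E
```

```text
12.9 [0.5142 0.1327 0.1479] [ 3.1337e+00  2.2250e-01 -5.0000e-04] [-0.4  0.3  0.2] 0.0852
t 12.95 pos [0.5147 0.1327 0.1486] yaw 0.1417 | tool dx 0.0003 dy 0.0003 dz 0.0496 az -0.0003 f [-0.   0.   1.1]
[333. 148.] [ 293  107   81   83 5211] [0.5703 0.1364 0.057 ] [0.5721 0.1376 0.089 ]
[322. 276.] [ 276  229   92   94 6717] [0.5182 0.1333 0.057 ] [0.5302 0.135  0.089 ]
```

View pics/j1.png

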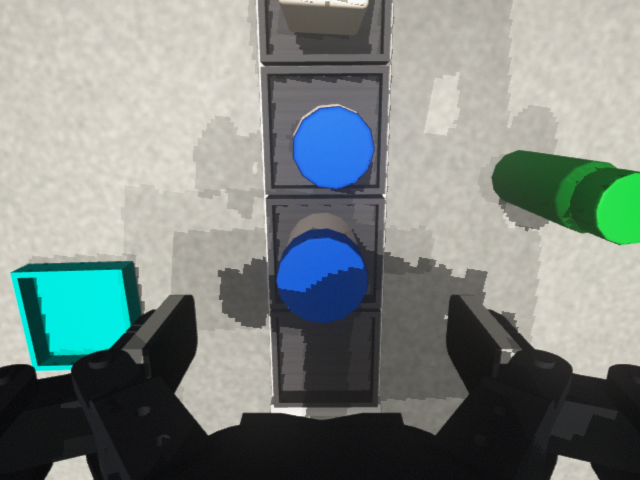

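carry_out --rows '[{"ax": 0, "ay": 0, "az": 0, "x": 0.0015, "y": 0, "z": 0.025, "claw": 1}, {"ax": 0, "ay": 0, "az": 0, "x": 0, "y": 0, "z": 0.02, "claw": 1}, {"ax": 0, "ay": 0, "az": 0, "x": 0, "y": 0, "z": 0.0045, "claw": 1}, {"ax": 0, "ay": 0, "az": 0, "x": 0, "y": 0, "z": 0, "claw": 1}, {"ax": 0, "ay": 0, "az": 0, "x": 0, "y": 0, "z": 0, "claw": -1}, {"ax": 0, "ay": 0, "az": 0, "x": 0, "y": 0, "z": 0, "claw": -1}, {"ax": 0, "ay": 0, "az": 0, "x": 0, "y": 0, "z": 0, "claw": -1}, {"ax": 0, "ay": 0, "az": 0, "x": 0, "y": 0, "z": 0, "claw": -1}, {"ax": 0, "ay": 0, "az": 0, "x": 0, "y": 0, "z": 0, "claw": -1}, {"ax": 0, "ay": 0, "az": 0, "x": 0, "y": 0, "z": 0, "claw": -1}, {"ax": 0, "ay": 0, "az": 0, "x": 0, "y": 0, "z": 0, "claw": -1}]'

```text
clock: 14.32
ee_pos: [0.5158, 0.133, 0.0992]
tcp_rot: [-3.134, -0.223, -0.002]
contact_force: [-1.3, -0.7, 5.3]
grip_width: 0.0364
```

carry_out --rows '[{"ax": 0, "ay": 0, "az": 0, "x": 0, "y": 0, "z": -0.01, "claw": -1}, {"ax": 0, "ay": 0, "az": 0, "x": 0, "y": 0, "z": -0.03, "claw": -1}, {"ax": 0, "ay": 0, "az": 0, "x": 0, "y": 0, "z": -0.05, "claw": -1}, {"ax": 0, "ay": 0, "az": 0, "x": 0, "y": 0, "z": -0.06, "claw": -1}, {"ax": 0, "ay": 0, "az": 0, "x": 0, "y": 0, "z": 0, "claw": -1}, {"ax": 0, "ay": 0, "az": 0, "x": 0, "y": 0, "z": 0, "claw": -1}]'

```text
clock: 15.08
ee_pos: [0.515, 0.1328, 0.2486]
tcp_rot: [-3.134, -0.223, -0.0]
contact_force: [-0.5, 0.4, -0.3]
grip_width: 0.0362
```

```bash
python3 see.py wrist j2;python3 go.py .5674 -.190 .15 .08
```

```text
15.075 [0.515  0.1328 0.2486] [-3.1337e+00 -2.2260e-01 -2.0000e-04] [-0.5  0.4 -0.3] 0.0362
t 15.125 pos [0.5144 0.1327 0.2475] yaw 0.1418 | tool dx 0.0068 dy 0.3270 dz 0.0975 az 0.0618 f [-0.7 -0.4 -0. ]
```

View pics/j2.png

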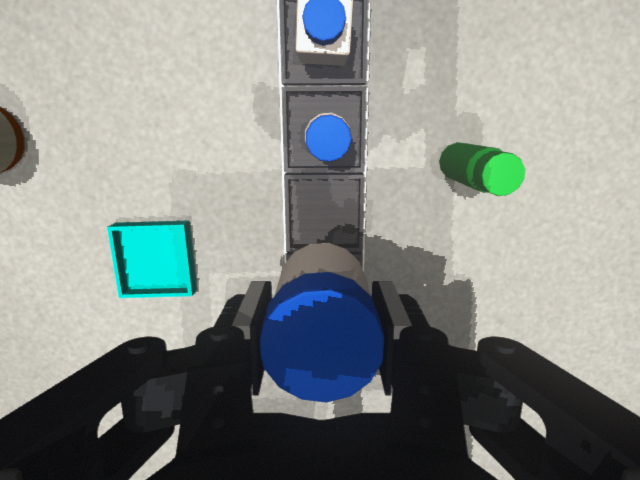

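Jar held upright, with cap at (322,338). Carrying it to the third compartment.

carry_out --rows '[{"ax": 0, "ay": 0, "az": 0, "x": 0.001, "y": 0.0467, "z": 0, "claw": -1}, {"ax": 0, "ay": 0, "az": 0, "x": 0.001, "y": 0.0467, "z": 0, "claw": -1}, {"ax": 0, "ay": 0, "az": 0, "x": 0.001, "y": 0.0467, "z": 0, "claw": -1}, {"ax": 0, "ay": 0, "az": 0, "x": 0.001, "y": 0.0467, "z": 0, "claw": -1}, {"ax": 0, "ay": 0, "az": 0, "x": 0.001, "y": 0.0467, "z": 0, "claw": -1}, {"ax": 0, "ay": 0, "az": 0, "x": 0.001, "y": 0.0467, "z": 0, "claw": -1}, {"ax": 0, "ay": 0, "az": 0, "x": 0.001, "y": 0.0467, "z": 0, "claw": -1}, {"ax": 0, "ay": 0, "az": 0.062, "x": 0, "y": 0, "z": 0.01, "claw": -1}, {"ax": 0, "ay": 0, "az": 0, "x": 0, "y": 0, "z": 0.04, "claw": -1}, {"ax": 0, "ay": 0, "az": 0, "x": 0, "y": 0, "z": 0.04, "claw": -1}, {"ax": 0, "ay": 0, "az": 0, "x": 0, "y": 0, "z": 0, "claw": -1}, {"ax": 0, "ay": 0, "az": 0, "x": 0, "y": 0, "z": 0, "claw": -1}]'

```text
clock: 16.62
ee_pos: [0.5687, -0.1897, 0.1582]
tcp_rot: [-3.139, -0.125, 0.002]
contact_force: [-0.3, 0.4, -0.1]
grip_width: 0.0363
```

```bash
python3 see.py wrist j3;python3 go.py .5674 -.190 .0975 .08
```

```text
16.625 [ 0.5687 -0.1897  0.1582] [-3.1386e+00 -1.2540e-01  1.6000e-03] [-0.3  0.4 -0.1] 0.0363
t 16.675 pos [ 0.5694 -0.1899  0.1592] yaw 0.0799 | tool dx -0.0020 dy -0.0001 dz 0.0617 az -0.0001 f [ 0.  -0.  -1.2]
```

View pics/j3.png

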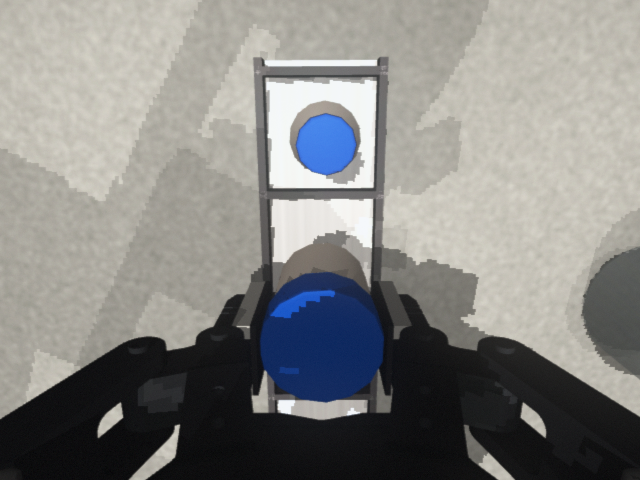

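carry_out --rows '[{"ax": 0, "ay": 0, "az": 0, "x": -0.002, "y": 0, "z": 0.03, "claw": -1}, {"ax": 0, "ay": 0, "az": 0, "x": 0, "y": 0, "z": 0.02, "claw": -1}, {"ax": 0, "ay": 0, "az": 0, "x": 0, "y": 0, "z": 0.008, "claw": -1}, {"ax": 0, "ay": 0, "az": 0, "x": 0, "y": 0, "z": 0, "claw": -1}, {"ax": 0, "ay": 0, "az": 0, "x": 0, "y": 0, "z": 0, "claw": -1}, {"ax": 0, "ay": 0, "az": 0, "x": 0, "y": 0, "z": 0, "claw": -1}]'

```text
clock: 17.42
ee_pos: [0.5673, -0.1901, 0.1014]
tcp_rot: [3.138, 0.125, 0.003]
contact_force: [-0.2, -0.6, -0.2]
grip_width: 0.0363
```

carry_out --rows '[{"ax": 0, "ay": 0, "az": 0, "x": 0, "y": 0, "z": 0.002, "claw": -1}, {"ax": 0, "ay": 0, "az": 0, "x": 0, "y": 0, "z": 0.0015, "claw": -1}, {"ax": 0, "ay": 0, "az": 0, "x": 0, "y": 0, "z": 0, "claw": -1}, {"ax": 0, "ay": 0, "az": 0, "x": 0, "y": 0, "z": 0, "claw": -1}]'

```text
clock: 17.92
ee_pos: [0.5668, -0.1899, 0.0972]
tcp_rot: [3.139, 0.125, 0.001]
contact_force: [-0.9, -0.6, 4.5]
grip_width: 0.0366
```

Contact at 4.5 N. Releasing and rising.

carry_out --rows '[{"ax": 0, "ay": 0, "az": 0, "x": 0, "y": 0, "z": 0, "claw": 0}, {"ax": 0, "ay": 0, "az": 0, "x": 0, "y": 0, "z": 0, "claw": 0.5}, {"ax": 0, "ay": 0, "az": 0, "x": 0, "y": 0, "z": 0, "claw": 1}, {"ax": 0, "ay": 0, "az": 0, "x": 0, "y": 0, "z": 0, "claw": 1}, {"ax": 0, "ay": 0, "az": 0, "x": 0, "y": 0, "z": 0, "claw": 1}, {"ax": 0, "ay": 0, "az": 0, "x": 0, "y": 0, "z": 0, "claw": 1}, {"ax": 0, "ay": 0, "az": 0, "x": 0, "y": 0, "z": -0.03, "claw": 1}, {"ax": 0, "ay": 0, "az": 0, "x": 0, "y": 0, "z": -0.06, "claw": 1}, {"ax": 0, "ay": 0, "az": 0, "x": 0, "y": 0, "z": -0.06, "claw": 1}, {"ax": 0, "ay": 0, "az": 0, "x": 0, "y": 0, "z": 0, "claw": 1}]'

```text
clock: 19.18
ee_pos: [0.5697, -0.1911, 0.2529]
tcp_rot: [3.134, 0.125, 0.018]
contact_force: [0.7, 0.2, -0.8]
grip_width: 0.0853
```

```bash
python3 see.py wrist j4;python3 go.py .5705 .1373 .17 .142
```

```text
19.175 [ 0.5697 -0.1911  0.2529] [3.1338 0.1252 0.0176] [ 0.7  0.2 -0.8] 0.0853
t 19.225 pos [ 0.568  -0.1904  0.2499] yaw 0.0799 | tool dx 0.0287 dy -0.3265 dz 0.0799 az -0.0621 f [-0.5  0.  -0.2]
```

View pics/j4.png

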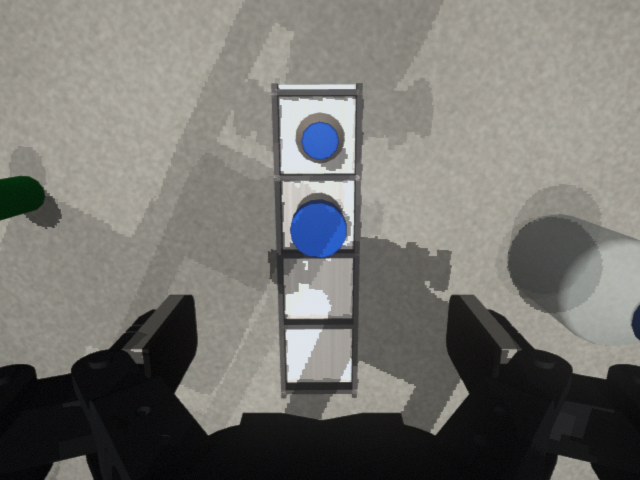

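Flask (320,141) and jar (318,229) both stand in their compartments. Next is the tall white bottle, not the green one.

carry_out --rows '[{"ax": 0, "ay": 0, "az": 0, "x": 0.0041, "y": -0.0466, "z": 0, "claw": 1}, {"ax": 0, "ay": 0, "az": 0, "x": 0.0041, "y": -0.0466, "z": 0, "claw": 1}, {"ax": 0, "ay": 0, "az": 0, "x": 0.0041, "y": -0.0466, "z": 0, "claw": 1}, {"ax": 0, "ay": 0, "az": 0, "x": 0.0041, "y": -0.0466, "z": 0, "claw": 1}, {"ax": 0, "ay": 0, "az": 0, "x": 0.0041, "y": -0.0466, "z": 0, "claw": 1}, {"ax": 0, "ay": 0, "az": 0, "x": 0.0041, "y": -0.0466, "z": 0, "claw": 1}, {"ax": 0, "ay": 0, "az": 0, "x": 0.0041, "y": -0.0466, "z": 0, "claw": 1}, {"ax": 0, "ay": 0, "az": -0.062, "x": 0, "y": 0, "z": 0.02, "claw": 1}, {"ax": 0, "ay": 0, "az": 0, "x": 0, "y": 0, "z": 0.03, "claw": 1}, {"ax": 0, "ay": 0, "az": 0, "x": 0, "y": 0, "z": 0.025, "claw": 1}, {"ax": 0, "ay": 0, "az": 0, "x": 0, "y": 0, "z": 0, "claw": 1}, {"ax": 0, "ay": 0, "az": 0, "x": 0, "y": 0, "z": 0, "claw": 1}]'

```text
clock: 20.72
ee_pos: [0.5691, 0.1375, 0.1715]
tcp_rot: [3.134, 0.222, -0.002]
contact_force: [-0.1, 0.2, 0.7]
grip_width: 0.0855
```

```bash
python3 see.py wrist t1;python3 go.py .5705 .1373 .113 .142
cat > caps.py <<'E'
import sys
from h import *
c=eyes.get_calibration("wrist");im=cv2.imread(sys.argv[1])
hsv=cv2.cvtColor(im,cv2.COLOR_BGR2HSV)
m=((hsv[...,0]>100)&(hsv[...,0]<125)&(hsv[...,1]>140)&(hsv[...,2]>70)).astype(np.uint8)
n,l,s,ce=cv2.connectedComponentsWithStats(m)
for i in range(1,n):
    if s[i,4]>200: print(ce[i].round(),s[i],unproj(c,ce[i],float(sys.argv[2])).round(4))
E
python3 caps.py pics/t1.png .089
```

```text
20.725 [0.5691 0.1375 0.1715] [ 3.1336e+00  2.2250e-01 -1.9000e-03] [-0.1  0.2  0.7] 0.0855
t 20.775 pos [0.5696 0.1376 0.1722] yaw 0.1416 | tool dx 0.0009 dy 0.0004 dz 0.0592 az -0.0004 f [ 0.6  0.6 -0.4]
[317. 121.] [ 288   90   59   62 2766] [0.6341 0.1486 0.089 ]
[322. 283.] [ 292  249   63   68 3328] [0.5732 0.1379 0.089 ]
```

View pics/t1.png

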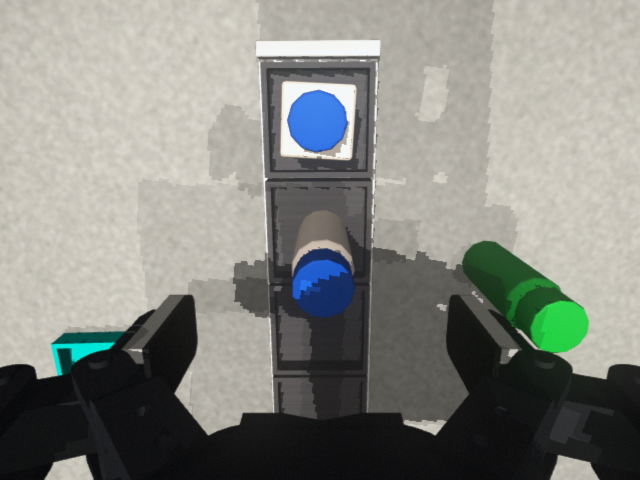

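Of the two, the blue-capped white bottle at (322,283) stands in the cup, while the green one at (540,310) stands on the bench. So the white one is meant, and the fingers clear the green one by about 29 mm.

carry_out --rows '[{"ax": 0, "ay": 0, "az": 0, "x": 0.0015, "y": 0, "z": 0.03, "claw": 1}, {"ax": 0, "ay": 0, "az": 0, "x": 0, "y": 0, "z": 0.02, "claw": 1}, {"ax": 0, "ay": 0, "az": 0, "x": 0, "y": 0, "z": 0.009, "claw": 1}, {"ax": 0, "ay": 0, "az": 0, "x": 0, "y": 0, "z": 0, "claw": 1}, {"ax": 0, "ay": 0, "az": 0, "x": 0, "y": 0, "z": 0, "claw": -1}, {"ax": 0, "ay": 0, "az": 0, "x": 0, "y": 0, "z": 0, "claw": -1}, {"ax": 0, "ay": 0, "az": 0, "x": 0, "y": 0, "z": 0, "claw": -1}, {"ax": 0, "ay": 0, "az": 0, "x": 0, "y": 0, "z": 0, "claw": -1}, {"ax": 0, "ay": 0, "az": 0, "x": 0, "y": 0, "z": 0, "claw": -1}, {"ax": 0, "ay": 0, "az": 0, "x": 0, "y": 0, "z": 0, "claw": -1}, {"ax": 0, "ay": 0, "az": 0, "x": 0, "y": 0, "z": 0, "claw": -1}, {"ax": 0, "ay": 0, "az": 0, "x": 0, "y": 0, "z": 0, "claw": -1}]'

```text
clock: 22.28
ee_pos: [0.5711, 0.1378, 0.1136]
tcp_rot: [-3.134, -0.223, -0.002]
contact_force: [-0.4, -0.3, 6.9]
grip_width: 0.0263
```

carry_out --rows '[{"ax": 0, "ay": 0, "az": 0, "x": 0, "y": 0, "z": -0.01, "claw": -1}, {"ax": 0, "ay": 0, "az": 0, "x": 0, "y": 0, "z": -0.03, "claw": -1}, {"ax": 0, "ay": 0, "az": 0, "x": 0, "y": 0, "z": -0.05, "claw": -1}, {"ax": 0, "ay": 0, "az": 0, "x": 0, "y": 0, "z": -0.06, "claw": -1}, {"ax": 0, "ay": 0, "az": 0, "x": 0, "y": 0, "z": 0, "claw": -1}, {"ax": 0, "ay": 0, "az": 0, "x": 0, "y": 0, "z": 0, "claw": -1}]'

```text
clock: 23.02
ee_pos: [0.5702, 0.1377, 0.263]
tcp_rot: [-3.134, -0.223, 0.0]
contact_force: [-0.2, -0.0, -0.6]
grip_width: 0.0263
```

```bash
python3 see.py wrist t2;python3 go.py .5076 -.195 .19 .08
```

```text
23.025 [0.5702 0.1377 0.263 ] [-3.1337e+00 -2.2260e-01  2.0000e-04] [-0.2 -0.  -0.6] 0.0263
t 23.075 pos [0.5697 0.1377 0.2618] yaw 0.1418 | tool dx -0.1085 dy 0.3205 dz 0.0718 az 0.0618 f [-0.1 -1.6  0.2]
```

View pics/t2.png

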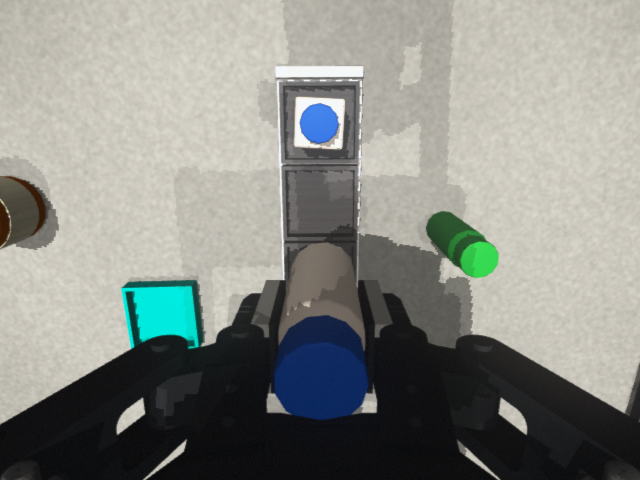

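carry_out --rows '[{"ax": 0, "ay": 0, "az": 0, "x": -0.0155, "y": 0.0458, "z": 0, "claw": -1}, {"ax": 0, "ay": 0, "az": 0, "x": -0.0155, "y": 0.0458, "z": 0, "claw": -1}, {"ax": 0, "ay": 0, "az": 0, "x": -0.0155, "y": 0.0458, "z": 0, "claw": -1}, {"ax": 0, "ay": 0, "az": 0, "x": -0.0155, "y": 0.0458, "z": 0, "claw": -1}, {"ax": 0, "ay": 0, "az": 0, "x": -0.0155, "y": 0.0458, "z": 0, "claw": -1}, {"ax": 0, "ay": 0, "az": 0, "x": -0.0155, "y": 0.0458, "z": 0, "claw": -1}, {"ax": 0, "ay": 0, "az": 0, "x": -0.0155, "y": 0.0458, "z": 0, "claw": -1}, {"ax": 0, "ay": 0, "az": 0.062, "x": 0, "y": 0, "z": 0.01, "claw": -1}, {"ax": 0, "ay": 0, "az": 0, "x": 0, "y": 0, "z": 0.04, "claw": -1}, {"ax": 0, "ay": 0, "az": 0, "x": 0, "y": 0, "z": 0.03, "claw": -1}, {"ax": 0, "ay": 0, "az": 0, "x": 0, "y": 0, "z": 0, "claw": -1}, {"ax": 0, "ay": 0, "az": 0, "x": 0, "y": 0, "z": 0, "claw": -1}]'

```text
clock: 24.58
ee_pos: [0.5086, -0.1949, 0.1826]
tcp_rot: [-3.139, -0.125, 0.002]
contact_force: [0.5, 0.4, -1.0]
grip_width: 0.0261
```

```bash
python3 see.py wrist t3;python3 go.py .5070 -.195 .1126 .08
```

```text
24.575 [ 0.5086 -0.1949  0.1826] [-3.1385e+00 -1.2540e-01  1.7000e-03] [ 0.5  0.4 -1. ] 0.0261
t 24.625 pos [ 0.5091 -0.1951  0.1834] yaw 0.08 | tool dx -0.0021 dy -0.0003 dz 0.0708 az -0.0000 f [-0.4  0.2 -0.2]
```

View pics/t3.png

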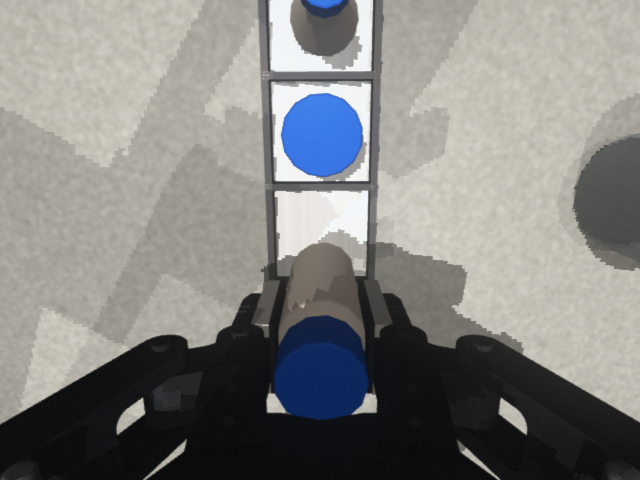

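carry_out --rows '[{"ax": 0, "ay": 0, "az": 0, "x": -0.0015, "y": 0, "z": 0.03, "claw": -1}, {"ax": 0, "ay": 0, "az": 0, "x": 0, "y": 0, "z": 0.025, "claw": -1}, {"ax": 0, "ay": 0, "az": 0, "x": 0, "y": 0, "z": 0.012, "claw": -1}, {"ax": 0, "ay": 0, "az": 0, "x": 0, "y": 0, "z": 0, "claw": -1}, {"ax": 0, "ay": 0, "az": 0, "x": 0, "y": 0, "z": 0, "claw": -1}, {"ax": 0, "ay": 0, "az": 0, "x": 0, "y": 0, "z": 0, "claw": -1}]'

```text
clock: 25.38
ee_pos: [0.5078, -0.1954, 0.1169]
tcp_rot: [3.138, 0.125, 0.003]
contact_force: [-0.4, -0.3, -1.1]
grip_width: 0.0264
```

carry_out --rows '[{"ax": 0, "ay": 0, "az": 0, "x": 0, "y": 0, "z": 0.002, "claw": -1}, {"ax": 0, "ay": 0, "az": 0, "x": 0, "y": 0, "z": 0.0015, "claw": -1}, {"ax": 0, "ay": 0, "az": 0, "x": 0, "y": 0, "z": 0, "claw": -1}, {"ax": 0, "ay": 0, "az": 0, "x": 0, "y": 0, "z": 0, "claw": -1}]'

```text
clock: 25.88
ee_pos: [0.5071, -0.1951, 0.1123]
tcp_rot: [-3.139, -0.125, 0.0]
contact_force: [-0.7, -0.6, -1.4]
grip_width: 0.0264
```

carry_out --rows '[{"ax": 0, "ay": 0, "az": 0, "x": 0, "y": 0, "z": 0.001, "claw": -1}, {"ax": 0, "ay": 0, "az": 0, "x": 0, "y": 0, "z": 0, "claw": -1}, {"ax": 0, "ay": 0, "az": 0, "x": 0, "y": 0, "z": 0, "claw": -1}]'

```text
clock: 26.25
ee_pos: [0.5072, -0.1951, 0.1116]
tcp_rot: [3.139, 0.125, 0.0]
contact_force: [-0.2, -0.4, 3.2]
grip_width: 0.0261
```

Contact. Releasing and rising.

carry_out --rows '[{"ax": 0, "ay": 0, "az": 0, "x": 0, "y": 0, "z": 0, "claw": 0}, {"ax": 0, "ay": 0, "az": 0, "x": 0, "y": 0, "z": 0, "claw": 0.5}, {"ax": 0, "ay": 0, "az": 0, "x": 0, "y": 0, "z": 0, "claw": 1}, {"ax": 0, "ay": 0, "az": 0, "x": 0, "y": 0, "z": 0, "claw": 1}, {"ax": 0, "ay": 0, "az": 0, "x": 0, "y": 0, "z": 0, "claw": 1}, {"ax": 0, "ay": 0, "az": 0, "x": 0, "y": 0, "z": 0, "claw": 1}, {"ax": 0, "ay": 0, "az": 0, "x": 0, "y": 0, "z": -0.03, "claw": 1}, {"ax": 0, "ay": 0, "az": 0, "x": 0, "y": 0, "z": -0.06, "claw": 1}, {"ax": 0, "ay": 0, "az": 0, "x": 0, "y": 0, "z": -0.06, "claw": 1}, {"ax": 0, "ay": 0, "az": 0, "x": 0, "y": 0, "z": 0, "claw": 1}]'

```text
clock: 27.5
ee_pos: [0.51, -0.1964, 0.2669]
tcp_rot: [3.133, 0.125, 0.017]
contact_force: [0.4, 0.3, -0.8]
grip_width: 0.0853
```

```bash
python3 see.py wrist t4;python3 go.py .632 .148 .17 .10
```

```text
27.5 [ 0.51   -0.1964  0.2669] [3.1335 0.1252 0.0167] [ 0.4  0.3 -0.8] 0.0853
t 27.55 pos [ 0.5084 -0.1956  0.2641] yaw 0.0799 | tool dx 0.1507 dy -0.3326 dz 0.0941 az -0.0201 f [-0.5  0.1 -0.2]
```

View pics/t4.png

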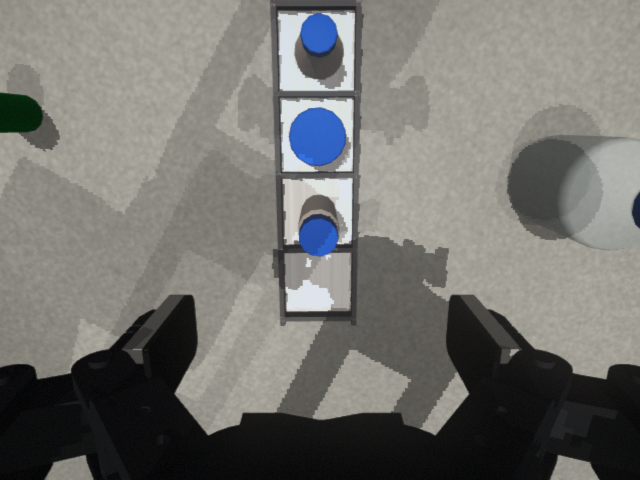

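Three are standing: flask (319,33), jar (318,136), tall (319,235). The nearest compartment is empty. Now the square bottle.

carry_out --rows '[{"ax": 0, "ay": 0, "az": 0, "x": 0.0188, "y": -0.0416, "z": 0, "claw": 1}, {"ax": 0, "ay": 0, "az": 0, "x": 0.0188, "y": -0.0416, "z": 0, "claw": 1}, {"ax": 0, "ay": 0, "az": 0, "x": 0.0188, "y": -0.0416, "z": 0, "claw": 1}, {"ax": 0, "ay": 0, "az": 0, "x": 0.0188, "y": -0.0416, "z": 0, "claw": 1}, {"ax": 0, "ay": 0, "az": 0, "x": 0.0188, "y": -0.0416, "z": 0, "claw": 1}, {"ax": 0, "ay": 0, "az": 0, "x": 0.0188, "y": -0.0416, "z": 0, "claw": 1}, {"ax": 0, "ay": 0, "az": 0, "x": 0.0188, "y": -0.0416, "z": 0, "claw": 1}, {"ax": 0, "ay": 0, "az": 0, "x": 0.0188, "y": -0.0416, "z": 0, "claw": 1}, {"ax": 0, "ay": 0, "az": -0.02, "x": 0, "y": 0, "z": 0.05, "claw": 1}, {"ax": 0, "ay": 0, "az": 0, "x": 0, "y": 0, "z": 0.04, "claw": 1}, {"ax": 0, "ay": 0, "az": 0, "x": 0, "y": 0, "z": 0, "claw": 1}, {"ax": 0, "ay": 0, "az": 0, "x": 0, "y": 0, "z": 0, "claw": 1}]'

```text
clock: 29.05
ee_pos: [0.6307, 0.1486, 0.1713]
tcp_rot: [3.138, 0.156, -0.001]
contact_force: [0.2, -0.3, 0.5]
grip_width: 0.0856
```

```bash
python3 see.py wrist s1;python3 go.py .632 .148 .101 .10;python3 caps.py pics/s1.png .071
```

```text
29.05 [0.6307 0.1486 0.1713] [ 3.1377e+00  1.5640e-01 -1.0000e-03] [ 0.2 -0.3  0.5] 0.0856
t 29.1 pos [0.6314 0.1486 0.1725] yaw 0.0995 | tool dx 0.0005 dy 0.0007 dz 0.0715 az -0.0005 f [ 0.   0.5 -0.6]
[322. 268.] [ 296  238   54   59 2398] [0.6349 0.1489 0.071 ]
```

View pics/s1.png

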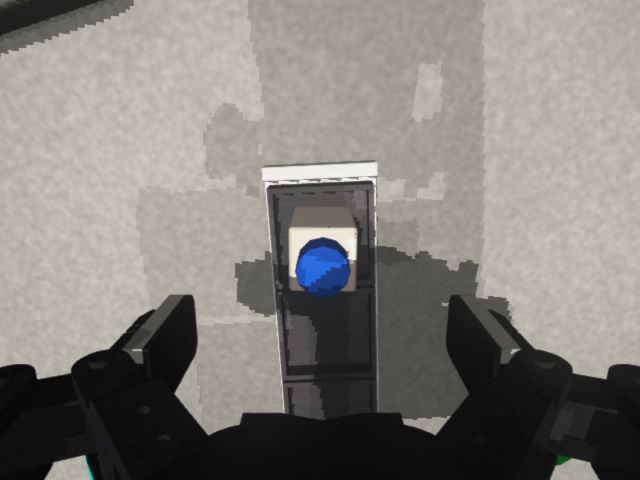

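The square bottle's top face (290–357, rows 227–291) is level with the jaws, so I'll grip across the flats.

carry_out --rows '[{"ax": 0, "ay": 0, "az": 0, "x": 0.002, "y": 0, "z": 0.03, "claw": 1}, {"ax": 0, "ay": 0, "az": 0, "x": 0, "y": 0, "z": 0.03, "claw": 1}, {"ax": 0, "ay": 0, "az": 0, "x": 0, "y": 0, "z": 0.01, "claw": 1}, {"ax": 0, "ay": 0, "az": 0, "x": 0, "y": 0, "z": 0, "claw": 1}, {"ax": 0, "ay": 0, "az": 0, "x": 0, "y": 0, "z": 0, "claw": -1}, {"ax": 0, "ay": 0, "az": 0, "x": 0, "y": 0, "z": 0, "claw": -1}, {"ax": 0, "ay": 0, "az": 0, "x": 0, "y": 0, "z": 0, "claw": -1}, {"ax": 0, "ay": 0, "az": 0, "x": 0, "y": 0, "z": 0, "claw": -1}, {"ax": 0, "ay": 0, "az": 0, "x": 0, "y": 0, "z": 0, "claw": -1}, {"ax": 0, "ay": 0, "az": 0, "x": 0, "y": 0, "z": 0, "claw": -1}, {"ax": 0, "ay": 0, "az": 0, "x": 0, "y": 0, "z": 0, "claw": -1}, {"ax": 0, "ay": 0, "az": 0, "x": 0, "y": 0, "z": 0, "claw": -1}]'

```text
clock: 30.6
ee_pos: [0.6332, 0.149, 0.1024]
tcp_rot: [-3.137, -0.157, -0.003]
contact_force: [-0.3, -0.3, 4.8]
grip_width: 0.0313
```

carry_out --rows '[{"ax": 0, "ay": 0, "az": 0, "x": 0, "y": 0, "z": -0.01, "claw": -1}, {"ax": 0, "ay": 0, "az": 0, "x": 0, "y": 0, "z": -0.03, "claw": -1}, {"ax": 0, "ay": 0, "az": 0, "x": 0, "y": 0, "z": -0.05, "claw": -1}, {"ax": 0, "ay": 0, "az": 0, "x": 0, "y": 0, "z": -0.06, "claw": -1}, {"ax": 0, "ay": 0, "az": 0, "x": 0, "y": 0, "z": 0, "claw": -1}, {"ax": 0, "ay": 0, "az": 0, "x": 0, "y": 0, "z": 0, "claw": -1}]'

```text
clock: 31.35
ee_pos: [0.6319, 0.1488, 0.2513]
tcp_rot: [3.138, 0.157, -0.001]
contact_force: [-0.2, -0.5, -1.1]
grip_width: 0.0309
```

```bash
python3 see.py wrist s2;python3 go.py .4473 -.1997 .17 .08
```

```text
31.35 [0.6319 0.1488 0.2513] [ 3.1376e+00  1.5680e-01 -1.0000e-03] [-0.2 -0.5 -1.1] 0.0309
t 31.4 pos [0.6313 0.1487 0.2501] yaw 0.0998 | tool dx -0.2178 dy 0.3283 dz 0.0801 az 0.0198 f [-0.   0.1 -0.6]
```

View pics/s2.png

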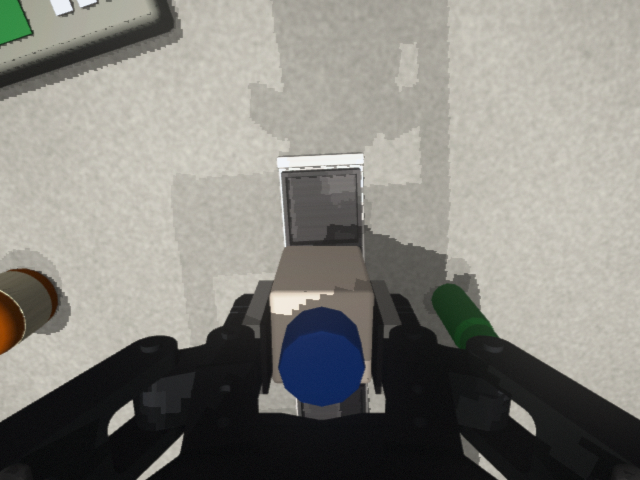

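carry_out --rows '[{"ax": 0, "ay": 0, "az": 0, "x": -0.0272, "y": 0.041, "z": 0, "claw": -1}, {"ax": 0, "ay": 0, "az": 0, "x": -0.0272, "y": 0.041, "z": 0, "claw": -1}, {"ax": 0, "ay": 0, "az": 0, "x": -0.0272, "y": 0.041, "z": 0, "claw": -1}, {"ax": 0, "ay": 0, "az": 0, "x": -0.0272, "y": 0.041, "z": 0, "claw": -1}, {"ax": 0, "ay": 0, "az": 0, "x": -0.0272, "y": 0.041, "z": 0, "claw": -1}, {"ax": 0, "ay": 0, "az": 0, "x": -0.0272, "y": 0.041, "z": 0, "claw": -1}, {"ax": 0, "ay": 0, "az": 0, "x": -0.0272, "y": 0.041, "z": 0, "claw": -1}, {"ax": 0, "ay": 0, "az": 0, "x": -0.0272, "y": 0.041, "z": 0, "claw": -1}, {"ax": 0, "ay": 0, "az": 0.02, "x": 0, "y": 0, "z": 0.03, "claw": -1}, {"ax": 0, "ay": 0, "az": 0, "x": 0, "y": 0, "z": 0.05, "claw": -1}, {"ax": 0, "ay": 0, "az": 0, "x": 0, "y": 0, "z": 0, "claw": -1}, {"ax": 0, "ay": 0, "az": 0, "x": 0, "y": 0, "z": 0, "claw": -1}]'

```text
clock: 32.9
ee_pos: [0.4486, -0.199, 0.1713]
tcp_rot: [-3.138, -0.126, 0.002]
contact_force: [0.4, 0.3, -0.0]
grip_width: 0.0311
```

```bash
python3 see.py wrist s3;python3 go.py .4473 -.1997 .1005 .08
```

```text
32.9 [ 0.4486 -0.199   0.1713] [-3.1382e+00 -1.2580e-01  2.3000e-03] [ 0.4  0.3 -0. ] 0.0311
t 32.95 pos [ 0.4494 -0.1993  0.1722] yaw 0.0803 | tool dx -0.0021 dy 0.0002 dz 0.0717 az 0.0003 f [-0.3 -0.8 -0.9]
```

View pics/s3.png

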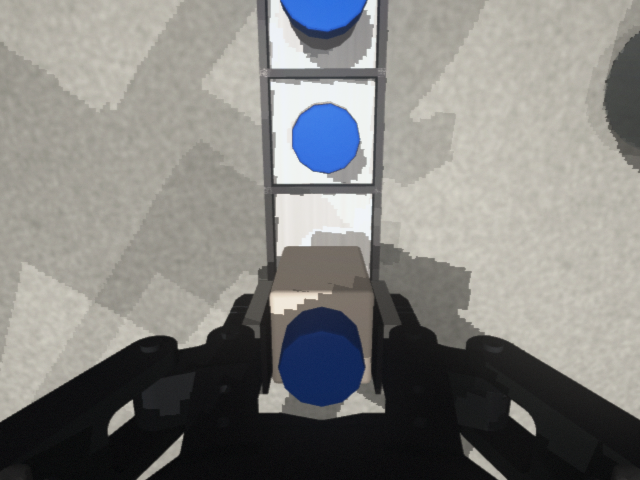

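carry_out --rows '[{"ax": 0, "ay": 0, "az": 0, "x": -0.002, "y": 0, "z": 0.03, "claw": -1}, {"ax": 0, "ay": 0, "az": 0, "x": 0, "y": 0, "z": 0.025, "claw": -1}, {"ax": 0, "ay": 0, "az": 0, "x": 0, "y": 0, "z": 0.012, "claw": -1}, {"ax": 0, "ay": 0, "az": 0, "x": 0, "y": 0, "z": 0, "claw": -1}, {"ax": 0, "ay": 0, "az": 0, "x": 0, "y": 0, "z": 0, "claw": -1}, {"ax": 0, "ay": 0, "az": 0, "x": 0, "y": 0, "z": 0.002, "claw": -1}, {"ax": 0, "ay": 0, "az": 0, "x": 0, "y": 0, "z": 0, "claw": -1}, {"ax": 0, "ay": 0, "az": 0, "x": 0, "y": 0, "z": 0, "claw": -1}]'

```text
clock: 33.95
ee_pos: [0.4468, -0.1994, 0.1026]
tcp_rot: [3.139, 0.125, 0.001]
contact_force: [0.0, -0.5, -1.2]
grip_width: 0.0311
```

carry_out --rows '[{"ax": 0, "ay": 0, "az": 0, "x": 0, "y": 0, "z": 0.0015, "claw": -1}, {"ax": 0, "ay": 0, "az": 0, "x": 0, "y": 0, "z": 0, "claw": -1}, {"ax": 0, "ay": 0, "az": 0, "x": 0, "y": 0, "z": 0, "claw": -1}, {"ax": 0, "ay": 0, "az": 0, "x": 0, "y": 0, "z": 0, "claw": -1}]'

```text
clock: 34.45
ee_pos: [0.4467, -0.1993, 0.1009]
tcp_rot: [-3.139, -0.125, 0.0]
contact_force: [-0.8, -0.1, -1.5]
grip_width: 0.0312
```

carry_out --rows '[{"ax": 0, "ay": 0, "az": 0, "x": 0, "y": 0, "z": 0.001, "claw": -1}, {"ax": 0, "ay": 0, "az": 0, "x": 0, "y": 0, "z": 0, "claw": -1}, {"ax": 0, "ay": 0, "az": 0, "x": 0, "y": 0, "z": 0, "claw": -1}]'

```text
clock: 34.83
ee_pos: [0.4468, -0.1994, 0.1004]
tcp_rot: [3.139, 0.125, 0.001]
contact_force: [-0.8, 0.6, 5.3]
grip_width: 0.0311
```

Contact. Releasing and rising.

carry_out --rows '[{"ax": 0, "ay": 0, "az": 0, "x": 0, "y": 0, "z": 0, "claw": 0}, {"ax": 0, "ay": 0, "az": 0, "x": 0, "y": 0, "z": 0, "claw": 0.5}, {"ax": 0, "ay": 0, "az": 0, "x": 0, "y": 0, "z": 0, "claw": 1}, {"ax": 0, "ay": 0, "az": 0, "x": 0, "y": 0, "z": 0, "claw": 1}, {"ax": 0, "ay": 0, "az": 0, "x": 0, "y": 0, "z": 0, "claw": 1}, {"ax": 0, "ay": 0, "az": 0, "x": 0, "y": 0, "z": 0, "claw": 1}, {"ax": 0, "ay": 0, "az": 0, "x": 0, "y": 0, "z": -0.03, "claw": 1}, {"ax": 0, "ay": 0, "az": 0, "x": 0, "y": 0, "z": -0.06, "claw": 1}, {"ax": 0, "ay": 0, "az": 0, "x": 0, "y": 0, "z": -0.06, "claw": 1}, {"ax": 0, "ay": 0, "az": 0, "x": 0, "y": 0, "z": -0.04, "claw": 1}, {"ax": 0, "ay": 0, "az": 0, "x": 0, "y": 0, "z": 0, "claw": 1}, {"ax": 0, "ay": 0, "az": 0, "x": 0, "y": 0, "z": 0, "claw": 1}]'

```text
clock: 36.33
ee_pos: [0.4461, -0.199, 0.2893]
tcp_rot: [-3.139, -0.125, 0.001]
contact_force: [1.0, 0.1, -0.3]
grip_width: 0.0856
```

```bash
python3 see.py wrist e1;python3 see.py scene e2; python3 see.py top e3; python3 - <<'E'
from h import *
c=eyes.get_calibration("top")
for n in("amber","reagent"): print(n,[unproj(c,r["xy"],0).round(3) for r in nets.spot_point("top",n)[:1]])
E
```

```text
36.325 [ 0.4461 -0.199   0.2893] [-3.1386e+00 -1.2530e-01  1.3000e-03] [ 1.   0.1 -0.3] 0.0856
36.375 [ 0.4458 -0.1988  0.2886] [-3.1377 -0.1253  0.0037] [ 0.5 -0.4  0.2] 0.0853
36.425 [ 0.4457 -0.1988  0.2883] [-3.1372 -0.1252  0.0048] [-0.2 -0.3 -0.2] 0.0853
amber [array([0.528, 0.385, 0.   ])]
reagent [array([ 0.542, -0.377,  0.   ])]
```

View pics/e1.png

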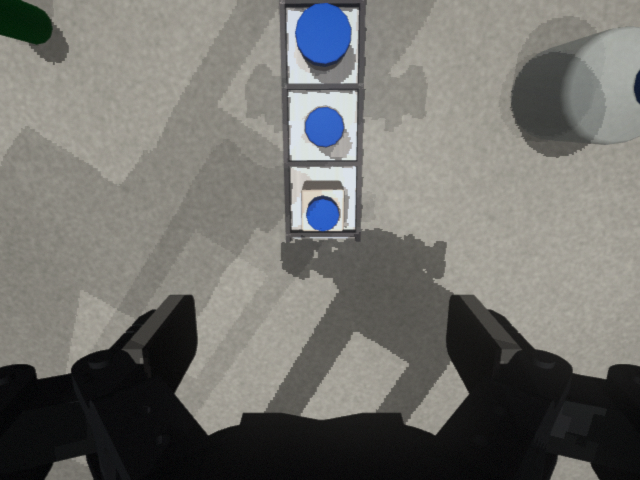

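View pics/e2.png

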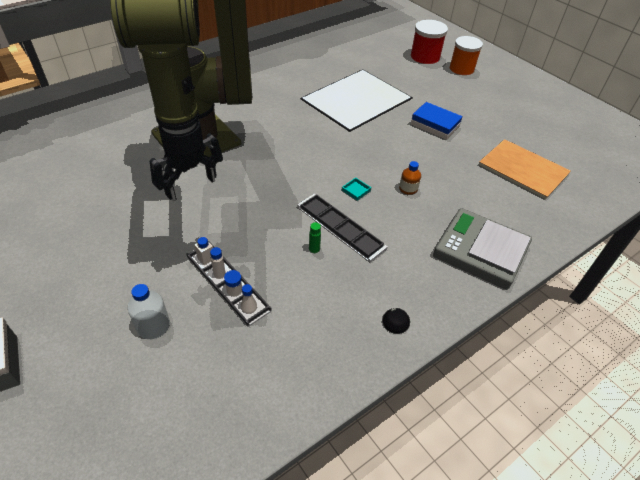

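```bash
python3 - <<'E'
from h import *
a=cv2.imread("pics/scene0.png").astype(int);b=cv2.imread("pics/e2.png").astype(int)
for n,(x0,y0,x1,y1) in dict(amber=(397,158,425,198),reagent=(122,280,175,342),green=(304,218,326,256)).items():
    print(n,np.abs(a-b)[y0:y1,x0:x1].max(2).mean().round(2))
print(bot.hand_in())
E
```

```text
amber 4.9
reagent 6.75
green 5.07
the job is handed in; nothing more can be done
None
```

All four containers are in the tray in reverse order, and I've handed the job in at about 36.6 s of the 115 s allowed. From the farthest compartment to the nearest they are: flask, jar, tall bottle, square bottle.

**Placement:** I lowered each one until I felt light contact with the floor (3–5 N), then released it. The final scene picture shows all four upright, one to a compartment, the old rack empty and the gripper clear. The final wrist picture agrees for the nearest three but cuts off before the flask.

**Bystanders:** The amber and reagent bottles stand at the same pixels in the scene picture before and after. The network's estimates for them differ by about 4–6 mm from the first reading. I put that down to detection noise, since the arm never came near either one. Small brightness differences in the before/after comparison fit camera noise and moving shadows. I never touched the green bottle or the turquoise cup.

**Other issues:** The first move call was refused because its rows were missing fields, and nothing moved. The two cameras placed the tray's centre about 4 mm apart, so I aimed between them, well inside the compartment margins.

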